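# Pack the clay modeller's kit back into its divided tray

### The job

Pack the modeller's kit into the divided wooden tray: the big double-ended loop tool and the wooden modelling knife side by side, flat on the bottom of the long compartment, the small loop tool flat in the middle-sized one, and the jar with the lid standing upright in the smallest. Set each thing down rather than dropping it, and keep the jar upright all the way. The painting things that look much the same (the two bristle brushes and the open jar without a lid) stay where they are.

Things in the scene. Friction and masses are not known exactly. Their poses are not given: they have to be found in the camera images.
- tool_tray: Immovable open wooden tray, turned any way. 248 (x) by 232 (y) mm; walls and dividers 8 thick, tops 24 above the table; floor top 6 above the table. Origin: centre of underside, z up. Clear compartments in its frame, mm: LONG x -116 to 116, y -16 to 108 (centre 0, 46); MIDDLE x -116 to 34, y -108 to -24 (centre -41, -66); SMALLEST x 42 to 116, y -108 to -24 (centre 79, -66).
- big_loop_tool: Big ribbon loop tool lying down, 196 mm long, 50 to 80 g: wooden octagonal handle 84 long, 16 mm across flats; at BOTH ends a brass ferrule and a loop of steel band (pear-shaped, 40 wide at +x; square, 34 wide at -x). Origin: middle of the handle on its axis, 8 mm above what it lies on, its balance point; x along the tool, z up.
- small_loop_tool: Small ribbon loop tool lying down, 128 mm long, 35 g: same shape as the big one, wooden octagonal handle 60 long, 14 mm across flats, loops 24 (+x) and 20 mm (-x) wide. Origin: middle of the handle on its axis, 7 mm above what it lies on, its balance point; x along the tool, z up.
- modelling_knife: Pale boxwood modelling knife lying down, all wood, no metal, 180 mm long, 40 g: straight grip 88 long, 15 wide, 14 mm high in the middle; flat blade 21 wide at +x, round spatula end 22 mm wide at -x. Origin: middle of the grip on its axis, 7 mm above what it lies on, near its balance point; x along the tool, z up.
- slip_jar: Grey plastic jar WITH a ribbed black screw lid, standing on the table, 46 mm in diameter (lid 48 mm), 52 mm high, 85 to 170 g. Gripped by the upper half, the fingers stay above the tray's 24 mm walls. Origin: centre of the underside; z up.
- open_jar: Look-alike that stays: the same grey jar WITHOUT a lid, empty, so that one looks down into it; 46 mm in diameter, 48 mm high. Origin: centre of the underside; z up.
- long_brush: Look-alike that stays: long paint brush lying on the table, 196 mm long, wooden octagonal handle 14 mm across, aluminium ferrule and dark bristles 19 mm wide at one end (+x) only, no loops. Origin: middle of its length, on its axis, 7 mm above the table; x along the brush.
- short_brush: Look-alike that stays: short paint brush lying beyond the tray, 140 mm long, of the same make as the long one, handle 13 mm across, bristles at +x. Origin: middle of its length, on its axis, 6.5 mm above the table; x along the brush.
Not all that is in view belongs to the job. Leave any green or pink look-alike of the modelling_knife alone.

How it is judged:
At the end, for the whole second after the job is handed in: Big loop tool and modelling knife flat on the floor of the long compartment, small loop tool flat in the middle one, lidded jar upright (6 degrees) in the smallest, all released and at rest; both brushes and the open jar within 20 mm of their starts (x of big_loop_tool in the frame of tool_tray between -0.04 and 0.04 m and y of big_loop_tool in the frame of tool_tray between -0.01 and 0.102 m and z of big_loop_tool in the frame of tool_tray between 0.009 and 0.019 m and angle between big_loop_tool's own x axis and vertical between 1.48 and 1.66 rad and linear speed of each of big_loop_tool, modelling_knife, small_loop_tool, slip_jar below 0.02 m/s and x of modelling_knife in the frame of tool_tray between -0.05 and 0.05 m and y of modelling_knife in the frame of tool_tray between -0.01 and 0.102 m and z of modelling_knife in the frame of tool_tray between 0.008 and 0.018 m and angle between modelling_knife's own x axis and vertical between 1.48 and 1.66 rad and x of small_loop_tool in the frame of tool_tray between -0.07 and -0.012 m and y of small_loop_tool in the frame of tool_tray between -0.102 and -0.03 m and z of small_loop_tool in the frame of tool_tray between 0.008 and 0.018 m and angle between small_loop_tool's own x axis and vertical between 1.48 and 1.66 rad and x of slip_jar in the frame of tool_tray between 0.056 and 0.102 m and y of slip_jar in the frame of tool_tray between -0.095 and -0.037 m and z of slip_jar in the frame of tool_tray between 0.002 and 0.01 m and angle between slip_jar's own z axis and vertical below 0.1 rad and distance of each of long_brush, short_brush, open_jar from where it was at the start of the episode below 0.02 m); the robot touches nothing.
It fails at once if a brush or the open jar is shifted by more than 20 mm (distance of any of long_brush, short_brush, open_jar from where it was at the start of the episode above 0.02 m).
It fails at once if the slip jar is tipped by more than about 30 degrees (angle between slip_jar's own z axis and vertical above 0.55 rad).
It fails at once if one of the four things is dropped or thrown (moves faster than 0.8 m/s, a fall of some 35 mm, with no finger on it) ((linear speed of big_loop_tool above 0.8 m/s and contact force between the fingers and big_loop_tool below 0.01 N) or (linear speed of modelling_knife above 0.8 m/s and contact force between the fingers and modelling_knife below 0.01 N) or (linear speed of small_loop_tool above 0.8 m/s and contact force between the fingers and small_loop_tool below 0.01 N) or (linear speed of slip_jar above 0.8 m/s and contact force between the fingers and slip_jar below 0.01 N)).
It also fails if it takes over 102 s, if anything falls off the work surface, if the arm or the gripper's body presses on something with over 40 N, if the wrist force passes 120 N, or if a joint passes its speed limit or range.

### The arm

A 6-joint arm with a two-finger parallel gripper is mounted at the origin on the work surface. World frame = base frame: x ahead of the robot, y to its left, z up, the work surface at z = 0. Lengths are in m, angles in rad, forces in N, time in s.
With the tool pointing down it reaches from about 0.35 to 0.725 m from the base axis. Payload 4.3 kg.
Tool frame: the origin (TCP) lies between the finger pads; the fingertips stand 14 mm ahead of it and the grasp point (between the pads) lies 5 mm behind it; y points along the fingers, z is the direction in which the jaws open and shut, and the axes are right-handed (so a half turn about y gives the same grasp; the last joint's range is limited). The gripper opens to 85 mm and grips with 20 to 120 N. Pads are 22 mm wide; open, the fingers measure 114 mm over their backs; the gripper's body (76 mm by 85 mm) begins 54 mm behind the grasp point. The pads swing forward as they close: fully open they stand 13 mm farther back than shut.
Start: joints at [1.137, 0.377, 0.081, 1.274, 0, 1.46], TCP at [0.183, 0.545, 0.245] pointing down, gripper open.
Joint ranges: [-2.72, 2.72], [-0.84, 1.66], [-1.02, 1.22], [-1.77, 2.12], [-1.37, 1.28], [-3.14, 3.14]. Speed limits (rad/s): [2.57, 2.57, 3.14, 3.14, 3.14, 3.14].

### API

Orientations are given as a unit quaternion [x, y, z, w].
In Python, from cell import * gives the robot as it stands.
- The arm moves only by the shell command python3 -m pendant 'ROWS' [FORCE]. ROWS is a JSON object of lists of equal length, an entry for each row: "rotation": the turn, a rotation vector about the tool's x, y, z in degrees, a list of three; "delta_pos": the shift along the tool's x, y, z in m, a list of three; "hand": the finger opening in m, from 0 to 0.0854. In form: {"rotation": [[wx, wy, wz], ...], "delta_pos": [[tx, ty, tz], ...], "hand": [hand, ...]}. A call has 1 to 5 rows; each row is the pose to reach, as a shift and turn from the pose commanded when the call began, along the tool's axes at that moment; what a row does not reach only later rows make up. A row lasts 1/12 s, in which the tool goes at most 41.7 mm and 7.16 degrees, less where a joint would pass 70% of its speed; a pose out of reach is approached as far as the arm can. A call with a gripper value outside its range is refused whole. The fingers move at their own pace and stop on an object; FORCE is the grip in N (left out, the last holds). Time passes only in rows, so rows that repeat a pose let the fingers close. It gives the time, the measured TCP pose, the force and the opening at its end, in the units of the state.
- read_state(): the state, without advancing time (a new reading comes with each control period).
- get_image(name): name is "side" or "top" or "wrist"; returns the picture (400x640x3 uint8, blue, green, red); there is no depth.
- camera_params(name): a dict with "K" (3x3 intrinsics, pixels), "k1" (the pictures are not rectified: a ray, as slopes to the right and down, at radius r is drawn at 1 + k1 r^2 times it, then the intrinsics apply), "eye" and "rotation" of the camera in the world; the wrist camera has in their place "tool_from_camera" (4x4, takes a point from camera to tool coordinates, whose origin is the TCP and whose axes are the tool frame's). Camera axes: x right, y down, z forward; pixel columns grow to the right and rows downward; lengths in m; the calibration is good to about 2 mm. A picture is of the moment at which its call begins: read the wrist's pose just before it. camera_params takes no time and is no camera call.
- hand_in(): hands the job in, once; it reports no verdict.
The state is a dict: "clock": time; "joint_positions": joint angles; "qd": joint speeds; "joint_torque": joint torques, N m; "position": TCP position; "tool_rot": TCP orientation; "contact_force": force on the tool from outside, world axes, zero at the start; "wrist_torque": the same for the moment, N m; "opening": opening from 0.0 (shut) to 1.0 (fully open).
Only numpy, scipy, OpenCV 4.12 (cv2) and the standard library are available. Lean on these libraries where they do the work, as an engineer would, in place of code of your own. Each camera call takes 0.05 s, during which the arm holds its last target.

## Working session

There is one attempt and no reset: what is moved stays moved. The work goes in short steps, Python scripts to look and compute and a shell command to move; the robot and the scene stay as the last step left them, time stands still between calls to the robot, and variables do not carry over. Pictures are saved under pics/ and viewed, and the job is handed in when it is done.

```bash
ls; mkdir -p pics
python3 - <<'E'
from cell import *
import cv2, numpy as np
np.set_printoptions(precision=4,suppress=True)
print(read_state())
for n in("side","top","wrist"):
    im=get_image(n); cv2.imwrite(f"pics/a_{n}.png",im); print(n,camera_params(n))
print(read_state()['clock'])
E
```

```text
pics
{'clock': 0.0, 'joint_positions': array([ 1.1367,  0.3781,  0.0796,  1.2744, -0.    ,  1.4605]), 'qd': array([ 0.0003, -0.0012,  0.0001,  0.0001,  0.0014, -0.0008]), 'joint_torque': array([ -0.0028, -46.3607,  26.9876,   0.0211,  -0.0002,   0.    ]), 'position': array([0.1827, 0.5445, 0.2443]), 'tool_rot': array([ 0.6986, -0.1142,  0.1138, -0.6972]), 'contact_force': array([ 0.6589,  0.2291, -0.2317]), 'wrist_torque': array([0.0269, 0.0199, 0.017 ]), 'opening': 1.0019351225592958}
side {'K': array([[476.4744,   0.    , 315.3516],
       [  0.    , 476.4744, 206.4509],
       [  0.    ,   0.    ,   1.    ]]), 'k1': -0.08374269355335986, 'eye': array([ 0.4732, -0.8803,  1.0298]), 'rotation': array([ 0.9254, -0.0225,  0.0041, -0.3784])}
top {'K': array([[378.9859,   0.    , 316.2996],
       [  0.    , 378.9859, 196.6603],
       [  0.    ,   0.    ,   1.    ]]), 'k1': -0.02719873488917779, 'eye': array([0.4449, 0.1072, 0.9995]), 'rotation': array([ 0.7163, -0.6972,  0.0206, -0.0199])}
wrist {'K': array([[282.3088,   0.    , 316.5583],
       [  0.    , 282.3088, 196.8725],
       [  0.    ,   0.    ,   1.    ]]), 'k1': -0.0031853179428719433, 'tool_from_camera': array([[-0.0005,  0.9568,  0.2907, -0.0736],
       [-0.0002, -0.2907,  0.9568, -0.1293],
       [ 1.    ,  0.0004,  0.0003, -0.0001],
       [ 0.    ,  0.    ,  0.    ,  1.    ]])}
0.15
```

View pics/a_top.png

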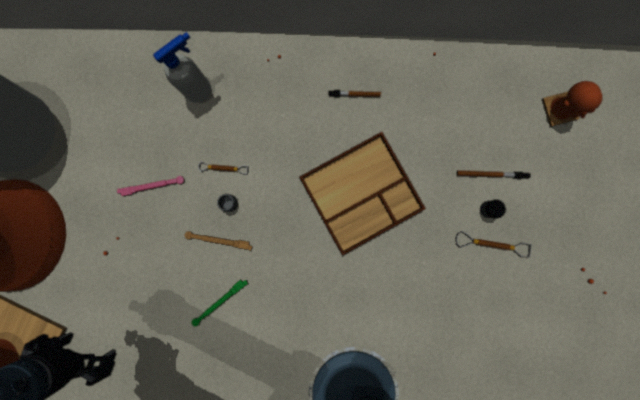

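View pics/a_side.png

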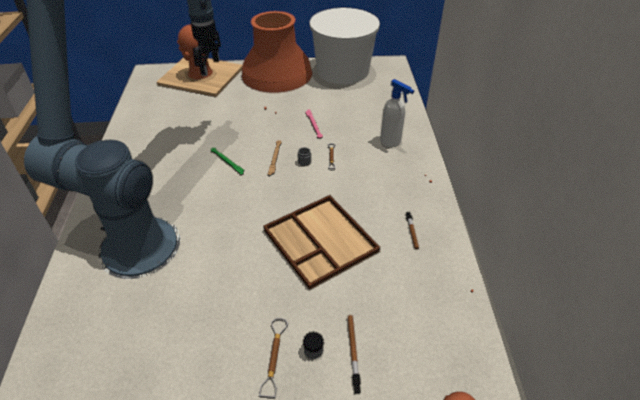

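View pics/a_wrist.png

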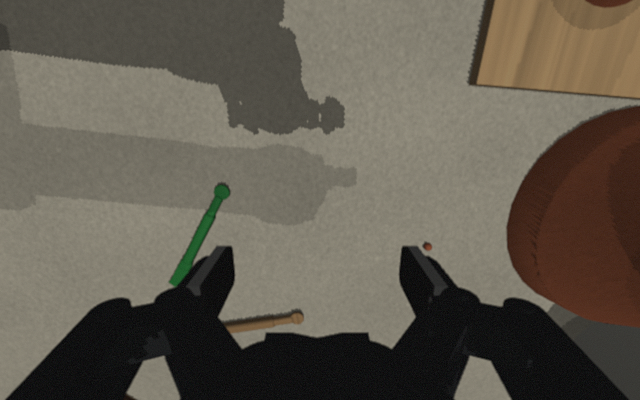

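The top view shows the big loop tool at (493,244), the small one at (224,168), the pale knife at (218,241) and the lidded jar at (491,209). The open jar is at (228,204), the brushes at (493,175) and (355,94), and the pink and green knives are decoys. Next I'll enlarge these to confirm.

```bash
cat > h.py <<'E'
import numpy as np, cv2
from scipy.spatial.transform import Rotation as R
from cell import *
np.set_printoptions(precision=4,suppress=True)
def pose(n,st=None):
    c=camera_params(n)
    if n!='wrist': return c,np.array(c['eye']),R.from_quat(c['rotation']).as_matrix()
    st=st or read_state(); T=np.array(c['tool_from_camera']); Rt=R.from_quat(st['tool_rot']).as_matrix()
    return c,np.array(st['position'])+Rt@T[:3,3],Rt@T[:3,:3]
def rays(n,px,st=None):
    c,e,M=pose(n,st); K=np.array(c['K']); px=np.atleast_2d(px).astype(float)
    d=np.c_[(px[:,0]-K[0,2])/K[0,0],(px[:,1]-K[1,2])/K[1,1]]; s=d.copy()
    for _ in range(10): s=d/(1+c['k1']*(s**2).sum(1,keepdims=True))
    return e,np.c_[s,np.ones(len(s))]@M.T
def onplane(n,px,z,st=None):
    e,d=rays(n,px,st); return e+d*((z-e[2])/d[:,2:3])
def proj(n,P,st=None):
    c,e,M=pose(n,st); K=np.array(c['K']); q=(np.atleast_2d(P)-e)@M; s=q[:,:2]/q[:,2:3]
    s=s*(1+c['k1']*(s**2).sum(1,keepdims=True)); return s*[K[0,0],K[1,1]]+K[:2,2]
def tri(l):  # list of (name,px,st)
    A=np.zeros((3,3));b=np.zeros(3);L=[]
    for n,p,st in l:
        e,d=rays(n,p,st);d=d[0]/np.linalg.norm(d[0]);Q=np.eye(3)-np.outer(d,d);A+=Q;b+=Q@e;L.append((e,Q))
    P=np.linalg.solve(A,b); return P,max(np.linalg.norm(Q@(P-e)) for e,Q in L)
E
python3 - <<'E'
from h import *
t=cv2.imread('pics/a_top.png')
def crop(im,x,y,w,h,s): return cv2.resize(im[y:y+h,x:x+w],None,fx=s,fy=s,interpolation=cv2.INTER_CUBIC)
a=crop(t,110,150,160,120,5)
b=crop(t,440,150,160,120,5)
cv2.imwrite('pics/c1.png',a);cv2.imwrite('pics/c2.png',b)
cv2.imwrite('pics/c3.png',crop(t,290,125,145,140,4))
# side view prediction check
for p in [(493,244),(491,209),(224,168),(218,241)]:
    P=onplane('top',p,.01)[0]; print(P,proj('side',P))
hsv=cv2.cvtColor(t,cv2.COLOR_BGR2HSV)
for p in [(493,244),(224,168),(205,238),(235,242),(300,300),(350,180),(491,209),(228,204),(310,182)]: print(p,hsv[p[1],p[0]])
E
```

```text
[ 0.3902 -0.3584  0.01  ] [[273.5075 356.0488]]
[ 0.4816 -0.3529  0.01  ] [[312.9328 352.1641]]
[0.5705 0.3516 0.01  ] [[330.7809 156.4672]]
[0.3791 0.3595 0.01  ] [[273.5858 157.0437]]
(493, 244) [ 11 193  74]
(224, 168) [ 12 188  72]
(205, 238) [ 17 148 112]
(235, 242) [ 17 144 106]
(300, 300) [ 23  25 122]
(350, 180) [ 19 132 143]
(491, 209) [78 71 18]
(228, 204) [90 10 80]
(310, 182) [ 19 124 144]
```

View pics/c1.png

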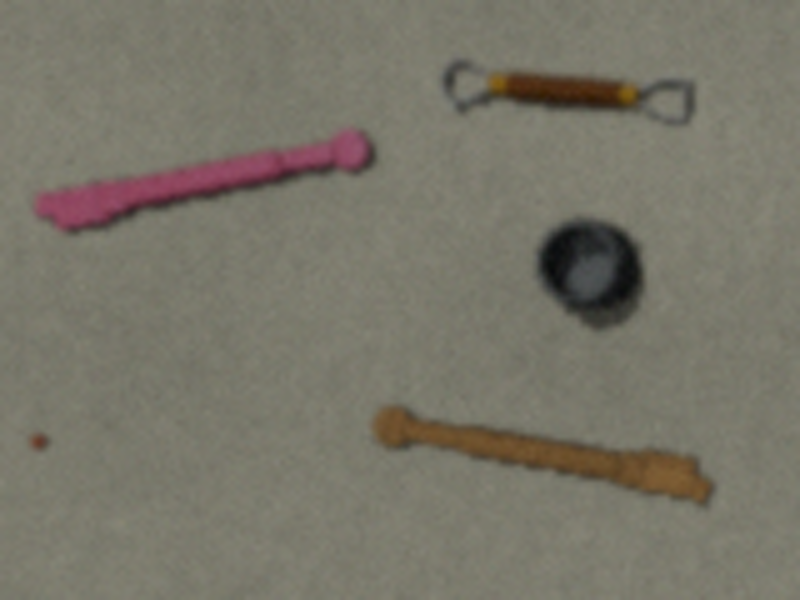

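View pics/c2.png

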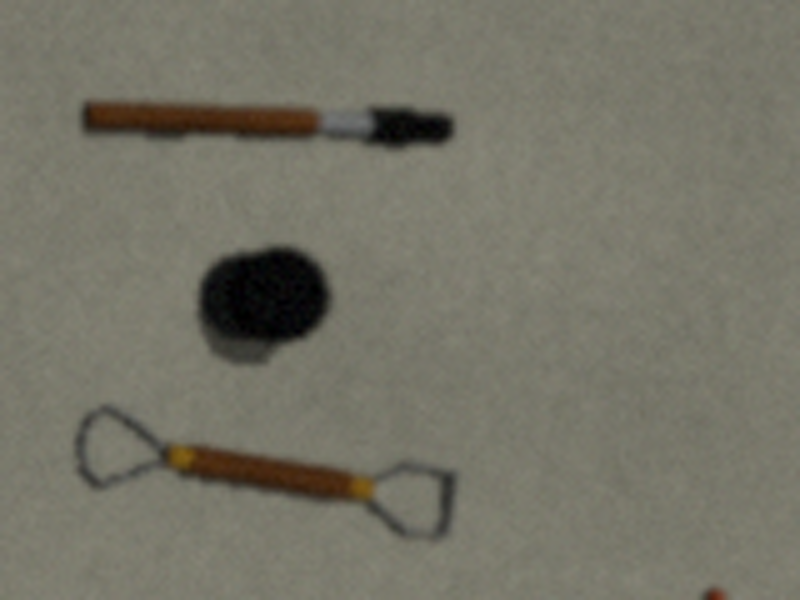

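View pics/c3.png

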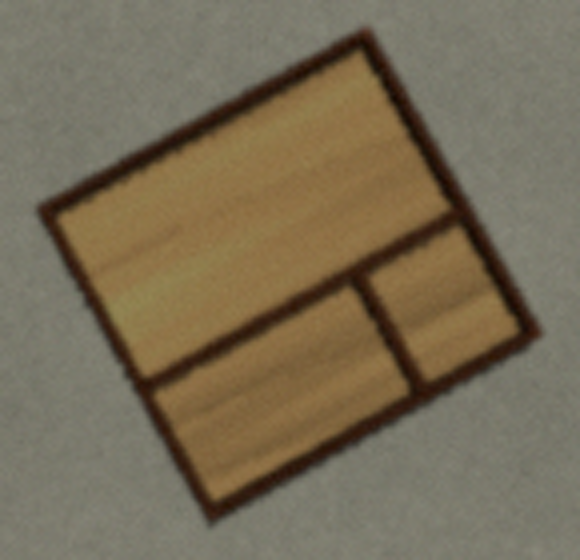

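The crops confirm the picks. The tool with two loops at (493,244) has loops at both ends, while its neighbour at (493,175) is a brush. The closed black lid is at (491,209), and the jar at (228,204) is hollow. The pale wooden knife is at (218,241). Next I'll measure in both fixed views.

```bash
cat > m.py <<'E'
from h import *
def blob(im,lo,hi,near,rad=60,minA=8):
    hsv=cv2.cvtColor(im,cv2.COLOR_BGR2HSV)
    m=cv2.inRange(hsv,np.array(lo),np.array(hi))
    w=np.zeros_like(m);cv2.circle(w,(int(near[0]),int(near[1])),rad,255,-1);m&=w
    cs,_=cv2.findContours(m,cv2.RETR_EXTERNAL,cv2.CHAIN_APPROX_NONE)
    cs=[c for c in cs if cv2.contourArea(c)>=minA]
    c=max(cs,key=cv2.contourArea)
    return c,m
def axis(im,lo,hi,near,rad=60):
    c,m=blob(im,lo,hi,near,rad); k=np.zeros_like(m);cv2.drawContours(k,[c],-1,255,-1)
    ys,xs=np.nonzero(k&m);p=np.c_[xs,ys].astype(float);ce=p.mean(0)
    d=np.linalg.svd(p-ce,full_matrices=False)[2][0];t=(p-ce)@d
    return ce,ce+d*t.min(),ce+d*t.max(),len(p)
E
python3 - <<'E'
from m import *
t=cv2.imread('pics/a_top.png');s=cv2.imread('pics/a_side.png')
O=([4,150,30],[15,255,140])
W=([13,100,40],[21,255,160])
for nm,cr,pt,ps,z,r in [('big',O,(493,244),(274,352),.008,35),('small',O,(224,168),(331,156),.007,25),('knife',W,(218,241),(274,157),.007,38)]:
    a=axis(t,*cr,pt,r);b=axis(s,*cr,ps,r)
    P,e=tri([('top',a[0],None),('side',b[0],None)])
    E=onplane('top',np.array(a[1:3]),z);print(nm,a[0],b[0],'tri',P,e,'plane',onplane('top',a[0],z)[0],onplane('side',b[0],z)[0])
    E2=onplane('side',np.array(b[1:3]),z)
    for e_ in(E,E2):
        d=e_[1]-e_[0];print('  ends',e_[:,:2].ravel(),'len',np.linalg.norm(d),'yaw',np.degrees(np.arctan2(d[1],d[0])))
# tray: corners of outer outline
for n,im,q in(('top',t,(362,194)),('side',s,(321,241))):
    hsv=cv2.cvtColor(im,cv2.COLOR_BGR2HSV)
    m=((hsv[...,1]>75)&(hsv[...,0]<25)).astype(np.uint8)*255
    m=cv2.morphologyEx(m,cv2.MORPH_CLOSE,np.ones((5,5)))
    w=np.zeros_like(m);cv2.circle(w,q,75,255,-1);m&=w
    c=max(cv2.findContours(m,cv2.RETR_EXTERNAL,cv2.CHAIN_APPROX_NONE)[0],key=cv2.contourArea)
    ap=cv2.approxPolyDP(c,6,True)[:,0];print(n,ap.tolist(),cv2.contourArea(c))
    if n=='top':
        P=onplane(n,ap,.024);print(P,np.linalg.norm(np.diff(np.r_[P,P[:1]],axis=0),axis=1),P.mean(0))
E
python3 -c "
import cv2
s=cv2.imread('pics/a_side.png')
cv2.imwrite('pics/c4.png',cv2.resize(s[185:295,255:390],None,fx=5,fy=5,interpolation=2))
cv2.imwrite('pics/c5.png',cv2.resize(s[310:400,250:370],None,fx=6,fy=6,interpolation=2))"
```

```text
big [494.0526 244.3459] [273.9776 354.0448] tri [ 0.3908 -0.3575  0.0178] 0.001022703040249105 plane [ 0.3892 -0.3622  0.008 ] [ 0.3911 -0.3524  0.008 ]
  ends [ 0.395  -0.3214  0.3836 -0.4024] len 0.08176774671405863 yaw -98.01297114321912
  ends [ 0.3969 -0.3108  0.3853 -0.3934] len 0.08334323197831868 yaw -98.01831852331075Traceback (most recent call last):
  File "<stdin>", line 6, in <module>
  File "m.py", line 11, in axis
    c,m=blob(im,lo,hi,near,rad); k=np.zeros_like(m);cv2.drawContours(k,[c],-1,255,-1)
        ~~~~^^^^^^^^^^^^^^^^^^^
  File "m.py", line 8, in blob
    c=max(cs,key=cv2.contourArea)
ValueError: max() iterable argument is empty
```

View pics/c4.png

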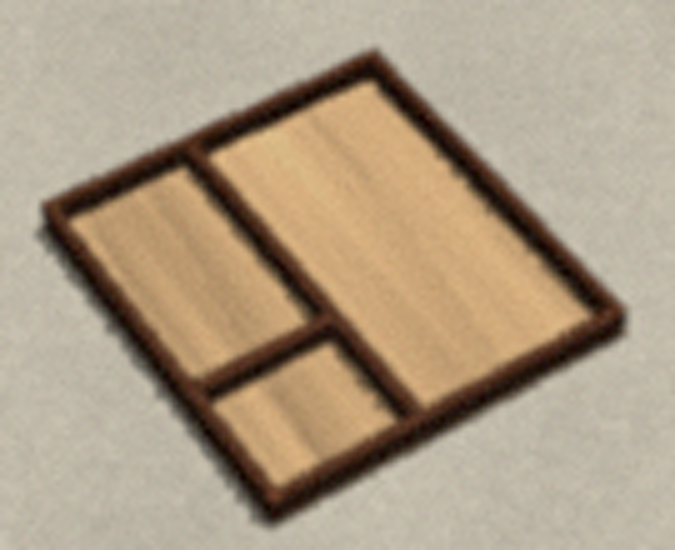

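View pics/c5.png

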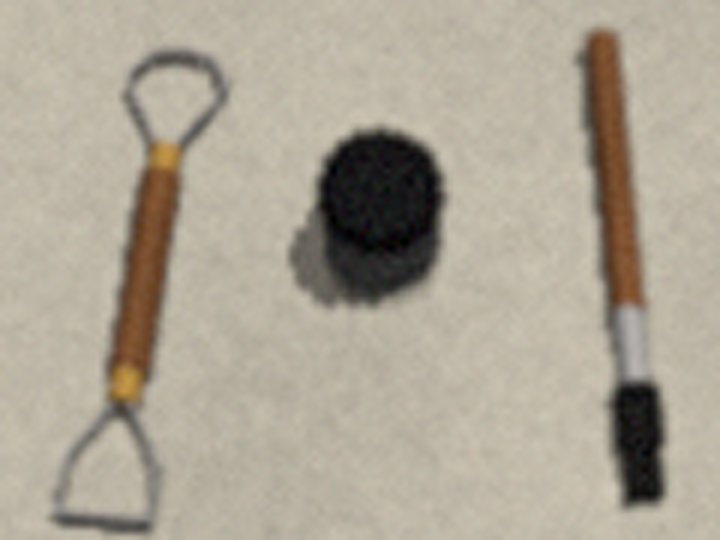

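Run:
```python
from m import *
t=cv2.imread('pics/a_top.png');s=cv2.imread('pics/a_side.png')
O=([3,130,30],[15,255,220]); W=([11,100,40],[21,255,230])
for nm,cr,pt,ps,z,r in [('big',O,(493,244),(274,352),.008,35),('small',O,(224,168),(331,156),.007,25),('knife',W,(218,241),(274,157),.007,38),('lbrush',O,(480,174),(352,339),.007,40),('sbrush',O,(365,94),(414,234),.0065,30)]:
  try:
    a=axis(t,*cr,pt,r);b=axis(s,*cr,ps,r)
    P,e=tri([('top',a[0],None),('side',b[0],None)])
    E=onplane('top',np.array(a[1:3]),z);print(nm,a[0],b[0],a[3],b[3],'tri',P,e,'plane',onplane('top',a[0],z)[0],onplane('side',b[0],z)[0])
    E2=onplane('side',np.array(b[1:3]),z)
    for e_ in(E,E2):
        d=e_[1]-e_[0];print('  ends',e_[:,:2].ravel(),'len',np.linalg.norm(d),'yaw',np.degrees(np.arctan2(d[1],d[0])))
  except Exception as x: print(nm,x)
C={}
for n,im,q in(('top',t,(362,194)),('side',s,(321,241))):
    hsv=cv2.cvtColor(im,cv2.COLOR_BGR2HSV)
    m=((hsv[...,1]>75)&((hsv[...,0]<25)|(hsv[...,0]>170))).astype(np.uint8)*255
    m=cv2.morphologyEx(m,cv2.MORPH_CLOSE,np.ones((3,3)))
    w=np.zeros_like(m);cv2.circle(w,q,75,255,-1);m&=w
    c=max(cv2.findContours(m,cv2.RETR_EXTERNAL,cv2.CHAIN_APPROX_NONE)[0],key=cv2.contourArea)
    ap=cv2.approxPolyDP(c,6,True)[:,0];print(n,ap.tolist(),cv2.contourArea(c))
    P=onplane(n,ap,.024);print(P,np.linalg.norm(np.diff(np.r_[P,P[:1]],axis=0),axis=1),P.mean(0))
# dots: red specks common to both (table z=0): 
for n,im in(('top',t),('side',s)):
    hsv=cv2.cvtColor(im,cv2.COLOR_BGR2HSV)
    m=((hsv[...,1]>110)&((hsv[...,0]<12)|(hsv[...,0]>172))&(hsv[...,2]>40)).astype(np.uint8)
    k,_,st,ce=cv2.connectedComponentsWithStats(m)
    for i in range(1,k):
        if 2<=st[i,4]<30: print(n,ce[i],st[i,4],onplane(n,ce[i],0)[0])
```

```text
big [494.0068 244.3061] [273.8554 354.4337] 147 166 tri [ 0.3907 -0.3579  0.0167] 0.0008252383564223598 plane [ 0.3893 -0.362   0.008 ] [ 0.3908 -0.3534  0.008 ]
  ends [ 0.3952 -0.3215  0.3835 -0.4024] len 0.08178596393468897 yaw -98.19300257057127
  ends [ 0.3966 -0.3108  0.3853 -0.3934] len 0.08337843217741243 yaw -97.82876476463844
small [221.9518 167.6145] [331.0312 154.0938] 83 32 tri [0.571  0.3553 0.0171] 0.0005112201962570791 plane [0.5717 0.3578 0.007 ] [0.5725 0.3677 0.007 ]
  ends [0.5733 0.3846 0.5702 0.3308] len 0.053922311954867054 yaw -93.31811348281722
  ends [0.5745 0.3951 0.5705 0.342 ] len 0.05326061055581556 yaw -94.28506310614517
knife [219.9399 240.5792] [273.9512 159.0163] 366 123 tri [0.38   0.3559 0.0044] 1.1708665285446833e-05 plane [0.3802 0.3552 0.007 ] [0.3802 0.3527 0.007 ]
  ends [0.394  0.4482 0.3678 0.2727] len 0.17742378234749934 yaw -98.48226817448467
  ends [0.395  0.4504 0.3686 0.2755] len 0.17682108829431117 yaw -98.59504528332432
lbrush [480.0421 173.4842] [351.733  338.0795] 190 176 tri [ 0.5745 -0.3225  0.0124] 0.00021980849988748974 plane [ 
[... 4558 characters left out ...]
side [332.  156.5] 4 [0.5755 0.3633 0.    ]
side [430.5 181. ] 2 [0.8822 0.2243 0.    ]
side [314.75 203.  ] 8 [0.5076 0.1449 0.    ]
side [301.5    225.0417] 24 [0.465  0.0563 0.    ]
side [410. 229.] 3 [0.7785 0.0239 0.    ]
side [412.5 235.5] 2 [ 0.7811 -0.0012  0.    ]
side [413.6667 243.    ] 3 [ 0.7792 -0.0292  0.    ]
side [415.5 247.5] 2 [ 0.7813 -0.0457  0.    ]
side [359.5 260.5] 2 [ 0.6197 -0.0827  0.    ]
side [320.5 282. ] 2 [ 0.5098 -0.1483  0.    ]
side [471.5 290.5] 4 [ 0.9003 -0.1975  0.    ]
side [349.  326.5] 2 [ 0.5723 -0.284   0.    ]
side [277. 346.] 3 [ 0.3973 -0.3278  0.    ]
side [352.5 350.5] 2 [ 0.5747 -0.3483  0.    ]
side [270.  363.5] 2 [ 0.3815 -0.3717  0.    ]
```

The fixed views agree to 3–10 mm and the sizes check out (handle 82 of 84 mm, knife 177 of 180 mm). Next step is a closer look with the wrist camera. I'll write a move-planning helper that only prints numbers.

```bash
cat > plan.py <<'E'
import sys
from h import *
# usage: plan.py x y z jawyaw_deg : prints delta in tool axes and rotvec (deg)
st=read_state(); Rt=R.from_quat(st['tool_rot']).as_matrix(); p=np.array(st['position'])
jy=np.degrees(np.arctan2(Rt[1,2],Rt[0,2]))
print('t %.2f p'%st['clock'],p,'jaw yaw %.2f'%jy,'approach',Rt[:,1],'q6 %.2f'%st['joint_positions'][5],'open %.3f'%st['opening'],'F',st['contact_force'])
if len(sys.argv)>4:
    x,y,z,a=map(float,sys.argv[1:5])
    for k in(0,180):
        aa=np.radians(a+k); zc=np.array([np.cos(aa),np.sin(aa),0]); yc=np.array([0,0,-1.]); T=np.c_[np.cross(yc,zc),yc,zc]
        rv=np.degrees(R.from_matrix(Rt.T@T).as_rotvec())
        if np.linalg.norm(rv)<=90.5: break
    d=Rt.T@(np.array([x,y,z])-p)
    print('rot',rv.round(2).tolist(),'rows',np.linalg.norm(rv)/7.16,'dpos',d.round(4).tolist(),'rows',np.linalg.norm(d)/.0417)
E
python3 plan.py 0.38 0.355 0.2 -8.5; python3 plan.py 0.572 0.358 0.2 -4
```

```text
t 0.15 p [0.1828 0.5447 0.2446] jaw yaw 71.45 approach [-0.0006 -0.0014 -1.    ] q6 1.46 open 1.001 F [ 0.4078 -0.2853 -0.8214]
rot [0.08, 79.95, 0.05] rows 11.165622561487623 dpos [0.2473, 0.0447, -0.117] rows 6.648841267937872
t 0.15 p [0.1828 0.5447 0.2446] jaw yaw 71.45 approach [-0.0006 -0.0014 -1.    ] q6 1.46 open 1.001 F [ 0.4078 -0.2853 -0.8214]
rot [0.08, 75.45, 0.05] rows 10.537131415546144 dpos [0.4284, 0.0446, -0.0531] rows 10.407310800630086
```

```bash
python3 plan.py 0.46 0.40 0.22 -8.5; python3 -m pendant '{"rotation":[[0,35,0],[0,35,0],[0,35,0],[0,35,0],[0,35,0]],"delta_pos":[[0.04,0,-0.03],[0.08,0,-0.06],[0.12,0,-0.09],[0.15,0,-0.11],[0.16,0,-0.12]],"hand":[0.04,0.04,0.04,0.04,0.04]}' 20; python3 plan.py 0.46 0.40 0.22 -8.5
```

```text
t 0.15 p [0.1828 0.5447 0.2446] jaw yaw 71.45 approach [-0.0006 -0.0014 -1.    ] q6 1.46 open 1.001 F [ 0.4078 -0.2853 -0.8214]
rot [0.08, 79.95, 0.05] rows 11.165622561487623 dpos [0.3089, 0.0246, -0.0489] rows 7.522400087718192
clock: 0.57
position: [0.2975, 0.3782, 0.245]
tool_rot: [0.63, -0.32, 0.321, -0.63]
contact_force: [-0.4, -0.3, 0.0]
opening: 0.468
t 0.57 p [0.2975 0.3782 0.245 ] jaw yaw 36.07 approach [ 0.0002 -0.0008 -1.    ] q6 1.71 open 0.468 F [-0.4384 -0.2619  0.0386]
rot [-0.0, 44.57, 0.05] rows 6.22523229541514 dpos [0.0781, 0.025, 0.1442] rows 3.9780838083805348
```

```bash
python3 -m pendant '{"rotation":[[0,35,0],[0,35,0],[0,35,0],[0,35,0],[0,35,0]],"delta_pos":[[0.02,0.005,0.035],[0.04,0.01,0.07],[0.06,0.02,0.11],[0.078,0.025,0.144],[0.078,0.025,0.144]],"hand":[0.04,0.04,0.04,0.04,0.04]}'; python3 -m pendant '{"rotation":[[0,9.5,0],[0,9.5,0],[0,9.5,0]],"delta_pos":[[0,0,0],[0,0,0],[0,0,0]],"hand":[0.04,0.04,0.04]}'
python3 - <<'E'
from h import *
import json
st=read_state(); im=get_image('wrist'); cv2.imwrite('pics/w1.png',im)
json.dump({k:np.array(st[k]).tolist() for k in('position','tool_rot')},open('w1.json','w'))
for P in([.38,.355,.007],[.572,.358,.007]): print(proj('wrist',P,st))
E
python3 plan.py 0.46 0.32 0.16 -8.5
```

```text
clock: 0.98
position: [0.4647, 0.4026, 0.2161]
tool_rot: [0.504, -0.496, 0.497, -0.503]
contact_force: [-0.1, 0.2, -1.2]
opening: 0.467
clock: 1.23
position: [0.4588, 0.403, 0.2194]
tool_rot: [-0.464, 0.534, -0.534, 0.463]
contact_force: [-0.2, -0.2, -0.3]
opening: 0.468
[[261.2971 218.0219]]
[[410.0069 195.8576]]
t 1.28 p [0.4586 0.4031 0.2197] jaw yaw -8.00 approach [-0.0008 -0.0006 -1.    ] q6 2.33 open 0.470 F [ 0.5239 -0.4551  0.1797]
rot [0.04, 0.5, 0.04] rows 0.06995744307084903 dpos [0.082, 0.0598, 0.013] rows 2.4543155711330473
```

View pics/w1.png

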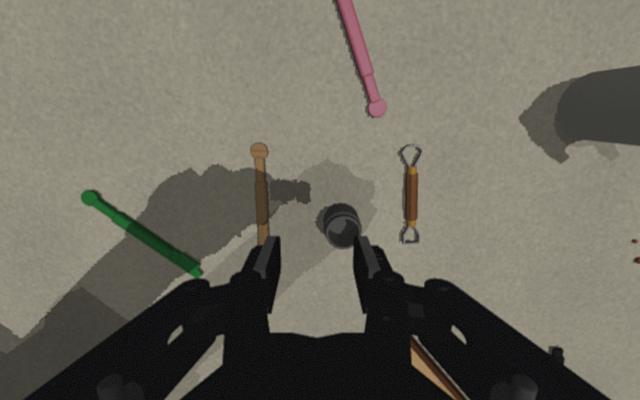

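The picture shows the small loop tool's handle at (411,194), the knife at about (262,200) with its lower end behind the finger, the open jar at (342,226) and the pink and green decoys. For a second view I'll shift −y and down.

```bash
python3 -m pendant '{"rotation":[[0,0.5,0],[0,0.5,0],[0,0.5,0],[0,0.5,0],[0,0.5,0]],"delta_pos":[[0.03,0.02,0.004],[0.06,0.04,0.008],[0.082,0.06,0.013],[0.082,0.06,0.013],[0.082,0.06,0.013]],"hand":[0.04,0.04,0.04,0.04,0.04]}'
cat > snap.py <<'E'
import sys,json
from h import *
n=sys.argv[1]
st=read_state(); im=get_image('wrist'); cv2.imwrite(f'pics/{n}.png',im)
json.dump({k:np.array(st[k]).tolist() for k in('position','tool_rot')},open(f'{n}.json','w'))
E
python3 snap.py w2; python3 -c "
from h import *
print(read_state()['position'],read_state()['qd'])"
```

```text
clock: 1.7
position: [0.4585, 0.3188, 0.1591]
tool_rot: [-0.462, 0.536, -0.536, 0.46]
contact_force: [0.2, -0.2, 0.4]
opening: 0.468
[0.4598 0.3203 0.1605] [ 0.0184 -0.0025  0.0571  0.0027  0.0006  0.0032]
```

View pics/w2.png

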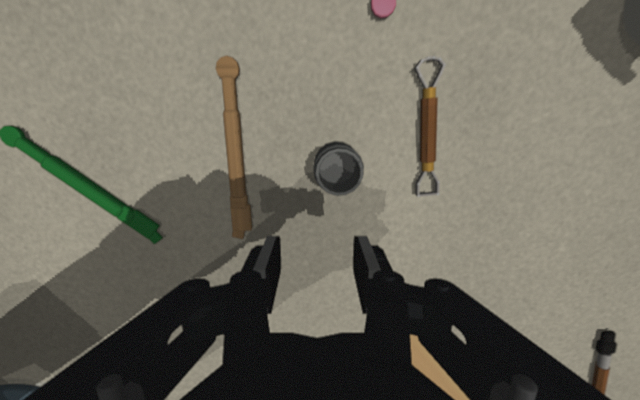

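Run:
```python
from m import *
import json
I={n:cv2.imread(f'pics/{n}.png') for n in('w1','w2')};S={n:json.load(open(n+'.json')) for n in I}
T=cv2.imread('pics/a_top.png')
O=([3,140,30],[14,255,220]); W=([8,90,20],[21,255,230])
def show(nm,n,c,z):
    P=onplane('wrist',np.array(c[:3]),z,S[n]);d=P[2]-P[1];print(nm,n,np.array(c[0]),c[3],'ctr',P[0],'mid',(P[1]+P[2])/2,'len %.4f'%np.linalg.norm(d),'yaw %.2f'%np.degrees(np.arctan2(d[1],d[0])))
a=axis(I['w1'],*O,(411,194),45);b=axis(I['w2'],*O,(429,130),45)
show('small','w1',a,.007);show('small','w2',b,.007)
print('tri',tri([('wrist',a[0],S['w1']),('wrist',b[0],S['w2'])]))
k=axis(I['w2'],*W,(235,150),100);show('knife','w2',k,.007)
k1=axis(I['w1'],*W,(260,150),12);k2=axis(I['w2'],*W,(228,68),13)
print('tri spatula end',tri([('wrist',k1[0],S['w1']),('wrist',k2[0],S['w2'])]),k1[0],k2[0])
print('grip mid by eye',onplane('wrist',[[232.5,108],[238.5,197]],.007,S['w2']))
cv2.imwrite('pics/w2c.png',cv2.resize(I['w2'][40:250,180:280],None,fx=2.8,fy=2.8,interpolation=2))
```

```text
small w1 [411.3349 196.7581] 430 ctr [0.5736 0.3566 0.007 ] mid [0.5736 0.3562 0.007 ] len 0.0599 yaw -93.63
small w2 [428.5463 129.279 ] 767 ctr [0.5744 0.3589 0.007 ] mid [0.5744 0.3577 0.007 ] len 0.0602 yaw -93.33
tri (array([0.5706, 0.3601, 0.0171]), np.float64(7.986407321507565e-05))
knife w2 [234.0426 147.5484] 2839 ctr [0.3835 0.3697 0.007 ] mid [0.3824 0.3621 0.007 ] len 0.1803 yaw -98.39
tri spatula end (array([0.3952, 0.44  , 0.0121]), np.float64(0.00020888080968345398)) [258.828 151.732] [227.2178  68.4422]
grip mid by eye [[0.3908 0.4064 0.007 ]
 [0.3762 0.3191 0.007 ]]
```

View pics/w2c.png

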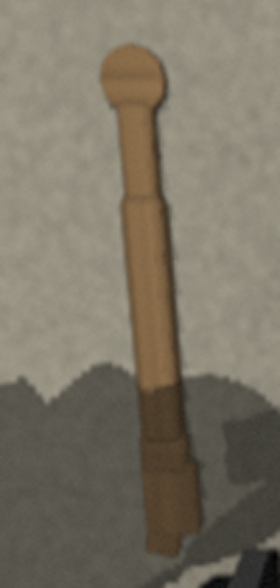

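Sizes match the table-plane heights exactly: handle 60 mm, knife 180 mm, grip 88 mm. Knife grip centre is (0.383,0.362), small tool (0.574,0.357). I'll take the knife first.

```bash
python3 plan.py 0.383 0.361 0.06 -8.4; python3 plan.py 0.383 0.361 0.018 -8.4
```

```text
t 1.75 p [0.4598 0.3203 0.1605] jaw yaw -8.53 approach [-0.0003  0.0005 -1.    ] q6 2.21 open 0.470 F [0.5549 0.5052 0.4848]
rot [0.02, -0.13, -0.02] rows 0.019290083741314388 dpos [-0.0288, 0.1006, -0.0819] rows 3.18698159393745
t 1.75 p [0.4598 0.3203 0.1605] jaw yaw -8.53 approach [-0.0003  0.0005 -1.    ] q6 2.21 open 0.470 F [0.5549 0.5052 0.4848]
rot [0.02, -0.13, -0.02] rows 0.019290083741314388 dpos [-0.0288, 0.1426, -0.0819] rows 4.003477249422832
```

```bash
python3 -m pendant '{"rotation":[[0,0,0],[0,0,0],[0,0,0],[0,0,0],[0,0,0]],"delta_pos":[[-0.014,0.02,-0.041],[-0.028,0.05,-0.082],[-0.029,0.08,-0.082],[-0.029,0.1,-0.082],[-0.029,0.1,-0.082]],"hand":[0.04,0.04,0.04,0.04,0.04]}'; python3 -m pendant '{"rotation":[[0,0,0],[0,0,0]],"delta_pos":[[0,0,0],[0,0,0]],"hand":[0.04,0.04]}';python3 snap.py w3;python3 plan.py 0.383 0.361 0.018 -8.4
python3 - <<'E'
from h import *
print(proj('wrist',[[.383,.361,.007],[.3905,.405,.007],[.3765,.319,.007]]))
E
```

```text
clock: 2.17
position: [0.3801, 0.3614, 0.0574]
tool_rot: [-0.464, 0.535, -0.535, 0.461]
contact_force: [-0.8, -0.6, -0.1]
opening: 0.47
clock: 2.33
position: [0.3853, 0.363, 0.0625]
tool_rot: [0.46, -0.536, 0.536, -0.463]
contact_force: [-0.6, 0.1, -0.1]
opening: 0.467
t 2.38 p [0.3857 0.363  0.0628] jaw yaw -8.54 approach [ 0.0042  0.0032 -1.    ] q6 2.36 open 0.469 F [-0.0657 -0.4279 -0.1141]
rot [-0.21, -0.14, -0.22] rows 0.046804135683837955 dpos [0.0025, 0.0448, -0.0026] rows 1.077885208403243
[[312.258  224.3769]
 [313.3265 161.5534]
 [312.229  277.1295]]
```

View pics/w3.png

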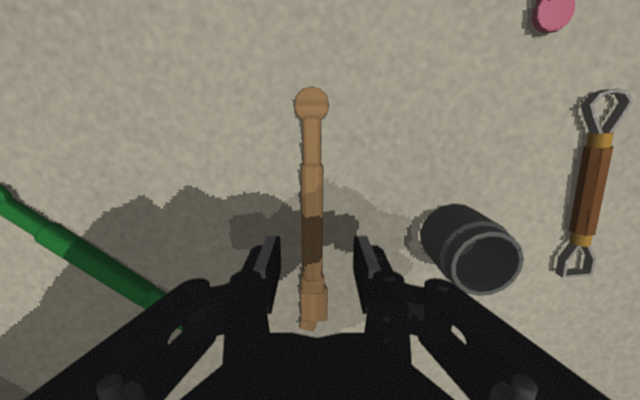

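The knife lies centred between the fingers (grip centre at (312,224)). I'll descend and grip.

```bash
python3 -m pendant '{"rotation":[[0,0,0],[0,0,0],[0,0,0],[0,0,0],[0,0,0]],"delta_pos":[[0,0.015,0],[0,0.03,0],[0,0.038,0],[0,0.042,0],[0,0.042,0]],"hand":[0.04,0.04,0.04,0.04,0.04]}'; python3 plan.py 0.383 0.361 0.018 -8.4; python3 -m pendant '{"rotation":[[0,0,0],[0,0,0],[0,0,0],[0,0,0],[0,0,0]],"delta_pos":[[0,0,0],[0,0,0],[0,0,0],[0,0,0],[0,0,0]],"hand":[0.03,0.015,0.005,0.005,0.005]}' 40; python3 plan.py 0.383 0.361 0.1 -8.4
```

```text
clock: 2.8
position: [0.3837, 0.3612, 0.0185]
tool_rot: [-0.461, 0.536, -0.536, 0.461]
contact_force: [0.2, 0.0, -0.4]
opening: 0.47
t 2.80 p [0.3837 0.3612 0.0185] jaw yaw -8.58 approach [ 0.0002  0.0002 -1.    ] q6 2.36 open 0.470 F [ 0.1809  0.04   -0.3596]
rot [-0.01, -0.18, -0.02] rows 0.025262451264840183 dpos [0.0003, 0.0005, -0.0007] rows 0.02215305875483991
clock: 3.22
position: [0.3842, 0.3618, 0.0194]
tool_rot: [0.46, -0.536, 0.536, -0.462]
contact_force: [-0.4, -0.3, 6.2]
opening: 0.162
t 3.22 p [0.3842 0.3618 0.0194] jaw yaw -8.56 approach [ 0.002   0.0013 -1.    ] q6 2.36 open 0.162 F [-0.448  -0.3224  6.2379]
rot [-0.1, -0.16, -0.09] rows 0.028775402079658216 dpos [0.0008, -0.0806, -0.0009] rows 1.933030557056555
```

Grip at 13.8 mm opening, plausible for the knife. I'll lift, turn and carry it to a hover over the long compartment.

```bash
python3 -m pendant '{"rotation":[[0,0,0],[0,0,0],[0,0,0],[0,0,0],[0,0,0]],"delta_pos":[[0,-0.01,0],[0,-0.03,0],[0,-0.06,0],[0,-0.09,0],[0,-0.11,0]],"hand":[0.005,0.005,0.005,0.005,0.005]}'; python3 plan.py 0.579 0.026 0.13 30
```

```text
clock: 3.63
position: [0.3836, 0.3615, 0.1314]
tool_rot: [0.461, -0.536, 0.536, -0.462]
contact_force: [0.8, 0.7, -0.3]
opening: 0.156
t 3.63 p [0.3836 0.3615 0.1314] jaw yaw -8.55 approach [ 0.0017  0.0014 -1.    ] q6 2.36 open 0.156 F [ 0.7894  0.6813 -0.3291]
rot [-0.11, -38.55, -0.06] rows 5.383753919181904 dpos [0.3028, 0.0012, 0.2431] rows 9.310916686141695
```

```bash
python3 -m pendant '{"rotation":[[0,-7,0],[0,-14,0],[0,-21,0],[0,-28,0],[0,-34,0]],"delta_pos":[[0.02,0,0.016],[0.05,0,0.04],[0.08,0,0.064],[0.11,0,0.088],[0.14,0,0.112]],"hand":[0.005,0.005,0.005,0.005,0.005]}'; python3 plan.py 0.579 0.026 0.13 30
```

```text
clock: 4.05
position: [0.4701, 0.2109, 0.1289]
tool_rot: [-0.595, 0.383, -0.383, 0.595]
contact_force: [0.3, 0.5, -0.6]
opening: 0.16
t 4.05 p [0.4701 0.2109 0.1289] jaw yaw 24.48 approach [ 0.0001  0.0002 -1.    ] q6 1.44 open 0.160 F [ 0.3326  0.4875 -0.6362]
rot [-0.01, -5.52, -0.01] rows 0.7710724126564026 dpos [0.2134, -0.0011, 0.0225] rows 5.145703943537336
```

```bash
python3 -m pendant '{"rotation":[[0,-2,0],[0,-4.5,0],[0,-4.5,0],[0,-4.5,0],[0,-4.5,0]],"delta_pos":[[0.04,0,0.004],[0.08,0,0.009],[0.12,0,0.014],[0.155,0,0.017],[0.185,0,0.02]],"hand":[0.005,0.005,0.005,0.005,0.005]}';  python3 -m pendant '{"rotation":[[0,0,0],[0,0,0],[0,0,0]],"delta_pos":[[0.015,0,0],[0.02,0,0],[0.02,0,0]],"hand":[0.005,0.005,0.005]}'; python3 plan.py 0.579 0.026 0.13 30; python3 snap.py w4
```

```text
clock: 4.47
position: [0.5645, 0.0491, 0.1288]
tool_rot: [0.608, -0.361, 0.362, -0.608]
contact_force: [-0.0, 0.3, -0.8]
opening: 0.161
clock: 4.72
position: [0.5733, 0.0336, 0.1283]
tool_rot: [-0.608, 0.362, -0.361, 0.608]
contact_force: [0.4, 0.6, -0.0]
opening: 0.163
t 4.72 p [0.5733 0.0336 0.1283] jaw yaw 28.54 approach [-0.0004  0.0006 -1.    ] q6 1.02 open 0.163 F [ 0.4415  0.6087 -0.0194]
rot [0.0, -1.46, -0.04] rows 0.20430205773508184 dpos [0.0094, -0.0017, 0.0014] rows 0.23123398756324304
```

View pics/w4.png

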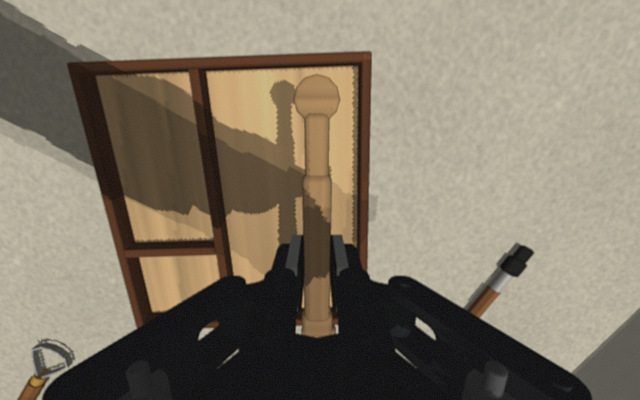

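The knife hangs level and in line. Tray corners show at about (68,64) and (371,52), and the long divider meets the rim at about (199,70). I'll measure the tray from here.

```bash
python3 - <<'E'
from h import *
import json
S=json.load(open('w4.json'))
P=onplane('wrist',[[68,65],[371,52],[199,69],[211,150],[369,150],[369,220]],.024,S);print(P)
c=np.array([.515,-.011]);ex=np.array([.5,-.866]);ey=np.array([.866,.5])
for p in P: print(((p[:2]-c)@ex).round(4),((p[:2]-c)@ey).round(4))
E
python3 -c "
import cv2
s=cv2.imread('pics/w4.png')
cv2.imwrite('pics/w4c.png',cv2.resize(s[40:240,55:385],None,fx=2.4,fy=2.4,interpolation=2))"
```

```text
[[0.3563 0.0379 0.024 ]
 [0.5538 0.1553 0.024 ]
 [0.4449 0.0828 0.024 ]
 [0.4765 0.0301 0.024 ]
 [0.5908 0.0923 0.024 ]
 [0.6233 0.0396 0.024 ]]
-0.1217 -0.113
-0.1247 0.1167
-0.1162 -0.0138
-0.0548 -0.0128
-0.0515 0.1173
0.0103 0.1191
```

View pics/w4c.png

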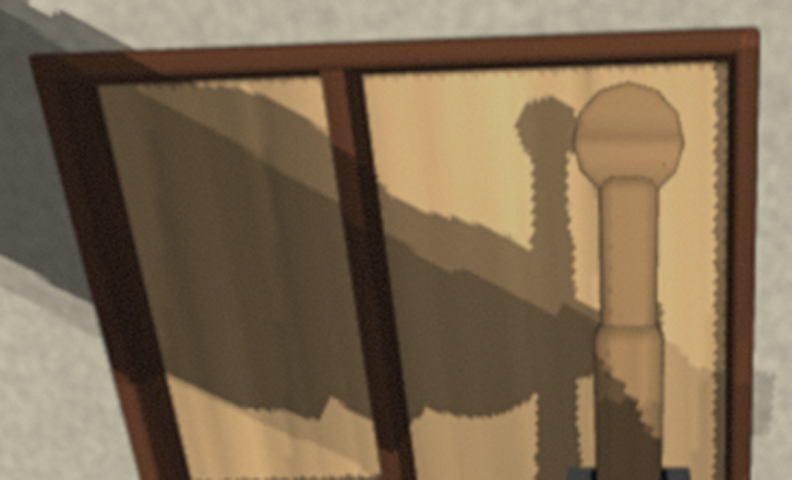

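The wrist view puts the tray centre at (0.517,−0.010), within 2 mm of the fixed views, with rim and divider spacing as specified. I'll lower the knife to tray (0, 74 mm).

```bash
python3 plan.py 0.581 0.027 0.06 30; python3 -m pendant '{"rotation":[[0,-1.3,0],[0,-1.3,0],[0,-1.3,0],[0,-1.3,0],[0,-1.3,0]],"delta_pos":[[0.008,0.02,0.003],[0.01,0.04,0.004],[0.01,0.055,0.004],[0.01,0.068,0.004],[0.01,0.068,0.004]],"hand":[0.005,0.005,0.005,0.005,0.005]}'; python3 plan.py 0.581 0.027 0.0265 30
```

```text
t 4.77 p [0.5726 0.0347 0.1283] jaw yaw 28.62 approach [-0.001  0.001 -1.   ] q6 1.02 open 0.161 F [ 0.1366  0.0101 -0.6491]
rot [0.02, -1.38, -0.08] rows 0.1928342313279514 dpos [0.0109, 0.0682, 0.0038] rows 1.65945366455694
clock: 5.18
position: [0.5779, 0.0294, 0.0575]
tool_rot: [0.613, -0.355, 0.351, -0.612]
contact_force: [-0.7, -0.3, -0.8]
opening: 0.161
t 5.18 p [0.5779 0.0294 0.0575] jaw yaw 30.07 approach [-0.0064  0.0011 -1.    ] q6 0.99 open 0.161 F [-0.7412 -0.2953 -0.8014]
rot [0.29, 0.07, -0.24] rows 0.05314586564826393 dpos [0.0037, 0.031, 0.0016] rows 0.7487560942533116
```

```bash
python3 -m pendant '{"rotation":[[0,0,0],[0,0,0],[0,0,0],[0,0,0],[0,0,0]],"delta_pos":[[0,0.012,0],[0,0.022,0],[0,0.03,0],[0,0.033,0],[0,0.033,0]],"hand":[0.005,0.005,0.005,0.005,0.005]}'; python3 plan.py 0.581 0.027 0.0265 30
```

```text
clock: 5.6
position: [0.5806, 0.0276, 0.0266]
tool_rot: [0.612, -0.354, 0.353, -0.612]
contact_force: [0.2, -0.7, -0.4]
opening: 0.159
t 5.60 p [0.5806 0.0276 0.0266] jaw yaw 29.95 approach [-0.0018  0.0003 -1.    ] q6 0.99 open 0.159 F [ 0.184  -0.6824 -0.3534]
rot [0.08, -0.05, -0.07] rows 0.016258542208018898 dpos [0.0008, 0.0001, 0.0] rows 0.01817538725785816
```

```bash
python3 -m pendant '{"rotation":[[0,0,0],[0,0,0],[0,0,0],[0,0,0],[0,0,0]],"delta_pos":[[0,0.001,0],[0,0.001,0],[0,0.001,0],[0,0.001,0],[0,0.001,0]],"hand":[0.005,0.005,0.018,0.028,0.028]}'; python3 -m pendant '{"rotation":[[0,0,0],[0,0,0],[0,0,0],[0,0,0],[0,0,0]],"delta_pos":[[0,-0.01,0],[0,-0.03,0],[0,-0.06,0],[0,-0.095,0],[0,-0.13,0]],"hand":[0.028,0.028,0.028,0.028,0.028]}'; python3 plan.py 0.574 0.357 0.13 -3.5; python3 snap.py w5
```

```text
clock: 6.02
position: [0.582, 0.027, 0.0267]
tool_rot: [-0.612, 0.354, -0.354, 0.612]
contact_force: [0.9, 0.3, -0.6]
opening: 0.325
clock: 6.43
position: [0.5808, 0.0271, 0.1581]
tool_rot: [0.612, -0.354, 0.354, -0.612]
contact_force: [0.5, 0.1, -0.8]
opening: 0.329
t 6.43 p [0.5808 0.0271 0.1581] jaw yaw 29.92 approach [-0.0009  0.0002 -1.    ] q6 0.99 open 0.329 F [ 0.4876  0.1231 -0.7906]
rot [0.05, 33.42, -0.02] rows 4.667059500934016 dpos [-0.2893, 0.0282, 0.1586] rows 7.940490415959104
```

View pics/w5.png

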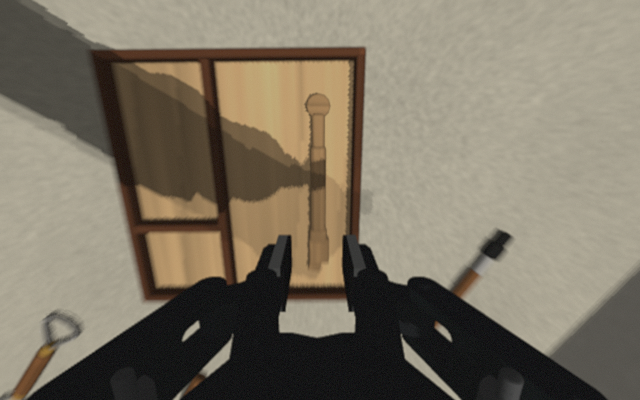

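The knife lies flat and parallel in the long compartment (ends at (318,104) and (316,268)). Next is the small loop tool.

```bash
python3 -m pendant '{"rotation":[[0,7,0],[0,14,0],[0,21,0],[0,28,0],[0,33.5,0]],"delta_pos":[[-0.03,0,0.016],[-0.065,0.005,0.035],[-0.1,0.01,0.055],[-0.135,0.015,0.074],[-0.165,0.02,0.09]],"hand":[0.036,0.036,0.036,0.036,0.036]}'; python3 plan.py 0.574 0.357 0.13 -3.5
```

```text
clock: 6.9
position: [0.5775, 0.2169, 0.1373]
tool_rot: [0.482, -0.517, 0.517, -0.483]
contact_force: [1.1, -0.1, 0.5]
opening: 0.421
t 6.90 p [0.5775 0.2169 0.1373] jaw yaw -3.93 approach [ 0.0017  0.0006 -1.    ] q6 1.90 open 0.421 F [ 1.0576 -0.0564  0.5083]
rot [-0.09, -0.43, -0.04] rows 0.06168184694428507 dpos [-0.1396, 0.0073, -0.0131] rows 3.3659300736048
```

```bash
python3 -m pendant '{"rotation":[[0,0,0],[0,0,0],[0,0,0],[0,0,0],[0,0,0]],"delta_pos":[[-0.035,0.01,-0.003],[-0.075,0.02,-0.007],[-0.11,0.03,-0.01],[-0.138,0.04,-0.012],[-0.138,0.05,-0.012]],"hand":[0.036,0.036,0.036,0.036,0.036]}';python3 -m pendant '{"rotation":[[0,0,0],[0,0,0]],"delta_pos":[[0,0,0],[0,0,0]],"hand":[0.036,0.036]}'; python3 snap.py w6; python3 plan.py 0.574 0.357 0.0185 -3.5
python3 - <<'E'
from m import *
import json
im=cv2.imread('pics/w6.png');st=json.load(open('w6.json'))
print(proj('wrist',[.574,.357,.007],st))
O=([3,140,30],[14,255,220])
a=axis(im,*O,proj('wrist',[.574,.357,.007],st)[0],50);P=onplane('wrist',np.array(a[:3]),.007,st);d=P[2]-P[1];print(a,P,np.linalg.norm(d),np.degrees(np.arctan2(d[1],d[0])))
E
```

```text
clock: 7.32
position: [0.5733, 0.3594, 0.0864]
tool_rot: [-0.484, 0.514, -0.513, 0.487]
contact_force: [0.6, -0.5, -0.0]
opening: 0.423
clock: 7.48
position: [0.5733, 0.3528, 0.086]
tool_rot: [-0.485, 0.515, -0.515, 0.483]
contact_force: [0.5, 0.4, 0.6]
opening: 0.426
t 7.53 p [0.574  0.3524 0.0868] jaw yaw -3.64 approach [-0.0001 -0.0005 -1.    ] q6 2.09 open 0.421 F [-0.0465 -0.1903  0.3613]
rot [0.01, -0.14, 0.03] rows 0.020202249465928794 dpos [-0.0046, 0.0683, -0.0003] rows 1.6408010672735474
[[316.6634 204.6153]]
(array([315.5212, 186.6995]), array([314.7842, 166.7129]), array([316.3773, 209.9123]), 589) [[0.574  0.3714 0.007 ]
 [0.5744 0.3869 0.007 ]
 [0.5735 0.3527 0.007 ]] 0.03421890451449076 -91.57126166867297
```

View pics/w6.png

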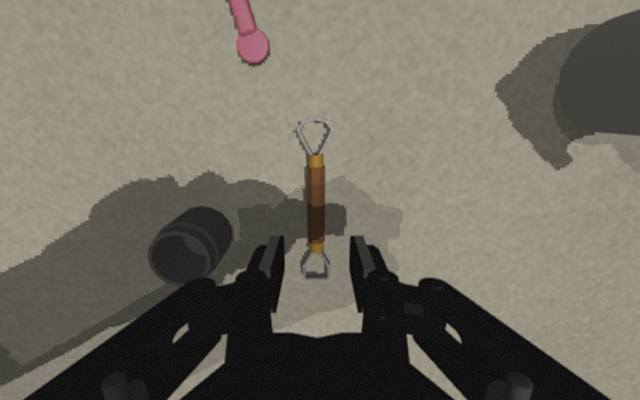

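The small tool is centred, with its handle in rows 167–243. I'll descend and grip.

```bash
python3 -m pendant '{"rotation":[[0,0,0],[0,0,0],[0,0,0],[0,0,0],[0,0,0]],"delta_pos":[[-0.003,0.02,0],[-0.005,0.04,0],[-0.005,0.055,0],[-0.005,0.064,0],[-0.005,0.067,0]],"hand":[0.036,0.036,0.036,0.036,0.036]}'; python3 -m pendant '{"rotation":[[0,0,0],[0,0,0],[0,0,0],[0,0,0],[0,0,0]],"delta_pos":[[0,0,0],[0,0,0],[0,0,0],[0,0,0],[0,0,0]],"hand":[0.036,0.02,0.005,0.005,0.005]}'; python3 plan.py 0.574 0.357 0.0185 -3.5
```

```text
clock: 7.95
position: [0.5739, 0.3567, 0.0185]
tool_rot: [-0.484, 0.516, -0.516, 0.483]
contact_force: [-0.7, -0.6, -0.4]
opening: 0.421
clock: 8.37
position: [0.5754, 0.3588, 0.021]
tool_rot: [0.483, -0.515, 0.516, -0.485]
contact_force: [-0.7, -1.1, 4.5]
opening: 0.143
t 8.37 p [0.5754 0.3588 0.021 ] jaw yaw -3.59 approach [ 0.0027  0.0007 -1.    ] q6 2.10 open 0.143 F [-0.6636 -1.1176  4.4545]
rot [-0.15, -0.09, -0.05] rows 0.025736287813327822 dpos [0.0018, 0.0025, -0.0013] rows 0.08067363393287881
```

```bash
python3 -m pendant '{"rotation":[[0,0,0],[0,0,0],[0,0,0],[0,0,0],[0,0,0]],"delta_pos":[[0,-0.01,0],[0,-0.03,0],[0,-0.06,0],[0,-0.09,0],[0,-0.11,0]],"hand":[0.005,0.005,0.005,0.005,0.005]}'; python3 plan.py 0.439 -0.0075 0.13 30
```

```text
clock: 8.78
position: [0.5749, 0.3592, 0.133]
tool_rot: [0.483, -0.515, 0.516, -0.485]
contact_force: [0.1, -0.3, -0.3]
opening: 0.141
t 8.78 p [0.5749 0.3592 0.133 ] jaw yaw -3.57 approach [ 0.0028  0.0018 -1.    ] q6 2.10 open 0.141 F [ 0.1217 -0.3305 -0.3098]
rot [-0.18, -33.57, -0.07] rows 4.688048410373992 dpos [0.3744, 0.002, -0.1129] rows 9.378125047744657
```

```bash
python3 -m pendant '{"rotation":[[0,-7,0],[0,-14,0],[0,-21,0],[0,-28,0],[0,-33.5,0]],"delta_pos":[[0.03,0,-0.009],[0.065,0,-0.02],[0.1,0,-0.03],[0.135,0,-0.041],[0.17,0,-0.051]],"hand":[0.005,0.005,0.005,0.005,0.005]}'; python3 plan.py 0.439 -0.0075 0.13 30
```

```text
clock: 9.2
position: [0.5117, 0.1909, 0.1299]
tool_rot: [-0.613, 0.352, -0.352, 0.613]
contact_force: [0.2, -0.3, -0.4]
opening: 0.14
t 9.20 p [0.5117 0.1909 0.1299] jaw yaw 30.29 approach [ 0.0005  0.0004 -1.    ] q6 1.28 open 0.140 F [ 0.2495 -0.3083 -0.3995]
rot [-0.04, 0.29, -0.0] rows 0.04141035167865781 dpos [0.1347, -0.0002, -0.1629] rows 5.068405745185119
```

```bash
python3 -m pendant '{"rotation":[[0,0,0],[0,0,0],[0,0,0],[0,0,0],[0,0,0]],"delta_pos":[[0.026,0,-0.032],[0.052,0,-0.063],[0.078,0,-0.095],[0.104,0,-0.126],[0.13,0,-0.158]],"hand":[0.005,0.005,0.005,0.005,0.005]}'; python3 -m pendant '{"rotation":[[0,0,0],[0,0,0],[0,0,0],[0,0,0]],"delta_pos":[[0,0.02,0],[0,0.04,0],[0,0.05,0],[0,0.05,0]],"hand":[0.005,0.005,0.005,0.005]}';python3 snap.py w7; python3 plan.py 0.439 -0.0075 0.0285 30
```

```text
clock: 9.62
position: [0.4399, -0.0008, 0.1301]
tool_rot: [-0.612, 0.353, -0.354, 0.613]
contact_force: [1.5, -0.5, -0.1]
opening: 0.143
clock: 9.95
position: [0.4387, 0.0005, 0.0779]
tool_rot: [0.612, -0.356, 0.353, -0.612]
contact_force: [-1.0, -0.0, -0.2]
opening: 0.144
t 10.00 p [0.4395 0.0006 0.0789] jaw yaw 29.90 approach [-0.0021  0.0006 -1.    ] q6 0.91 open 0.142 F [-0.6706 -0.6785 -0.3966]
rot [0.09, -0.1, -0.09] rows 0.02250516949992676 dpos [0.0069, 0.0504, -0.0044] rows 1.2252968141298997
```

View pics/w7.png

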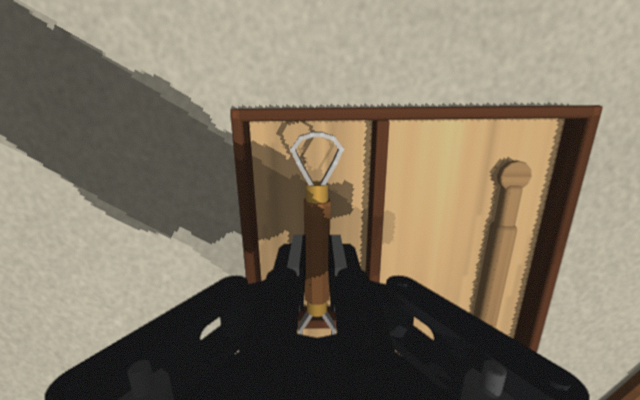

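The small tool hangs level over the middle compartment, with rim corners at (233,108) and (601,106). I'll check the rim and go down.

```bash
python3 - <<'E'
from h import *
import json
S=json.load(open('w7.json'))
P=onplane('wrist',[[233,108],[601,106],[373,121],[389,121],[253,121]],.024,S)
c=np.array([.5167,-.010]);ex=np.array([.5,-.866]);ey=np.array([.866,.5])
for p in P: print(((p[:2]-c)@ex).round(4),((p[:2]-c)@ey).round(4))
E
python3 -m pendant '{"rotation":[[0,0,0],[0,0,0],[0,0,0],[0,0,0],[0,0,0]],"delta_pos":[[0.004,0.01,-0.003],[0.007,0.025,-0.004],[0.007,0.04,-0.004],[0.007,0.048,-0.004],[0.007,0.0505,-0.004]],"hand":[0.005,0.005,0.005,0.005,0.005]}';python3 plan.py 0.439 -0.0075 0.0275 30
```

```text
-0.1239 -0.1139
-0.1248 0.1141
-0.116 -0.0266
-0.116 -0.0166
-0.1161 -0.102
clock: 10.42
position: [0.4404, -0.0072, 0.0285]
tool_rot: [0.612, -0.354, 0.354, -0.612]
contact_force: [-0.4, -0.0, -0.6]
opening: 0.139
t 10.42 p [ 0.4404 -0.0072  0.0285] jaw yaw 29.95 approach [-0.0008  0.0004 -1.    ] q6 0.89 open 0.139 F [-0.3956 -0.0482 -0.5897]
rot [0.03, -0.05, -0.04] rows 0.009926415386273443 dpos [-0.0004, 0.001, -0.0014] rows 0.042349309172849604
```

```bash
python3 -m pendant '{"rotation":[[0,0,0],[0,0,0],[0,0,0],[0,0,0],[0,0,0]],"delta_pos":[[0,0.0015,0],[0,0.0015,0],[0,0.0015,0],[0,0.0015,0],[0,0.0015,0]],"hand":[0.005,0.005,0.016,0.026,0.026]}'; python3 -m pendant '{"rotation":[[0,0,0],[0,0,0],[0,0,0],[0,0,0],[0,0,0]],"delta_pos":[[0,-0.01,0],[0,-0.03,0],[0,-0.06,0],[0,-0.095,0],[0,-0.13,0]],"hand":[0.026,0.026,0.026,0.026,0.026]}'; python3 plan.py 0.4815 -0.353 0.18 0; python3 snap.py w8
```

```text
clock: 10.83
position: [0.4412, -0.0076, 0.0279]
tool_rot: [-0.612, 0.354, -0.354, 0.612]
contact_force: [-0.2, 0.6, 0.1]
opening: 0.304
clock: 11.25
position: [0.4398, -0.0074, 0.1587]
tool_rot: [0.612, -0.354, 0.354, -0.612]
contact_force: [0.9, -0.1, -0.1]
opening: 0.305
t 11.25 p [ 0.4398 -0.0074  0.1587] jaw yaw 29.92 approach [-0.001   0.0003 -1.    ] q6 0.89 open 0.305 F [ 0.9444 -0.106  -0.0891]
rot [0.05, 29.92, -0.03] rows 4.178436523140458 dpos [0.3203, -0.0215, -0.1363] rows 8.363591794400394
```

View pics/w8.png

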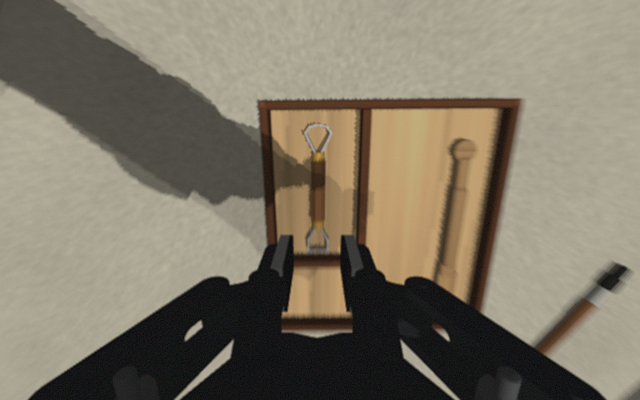

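The small tool lies in the middle compartment, from (318,125) to (318,250), short of the divider. On to the big loop tool and the jar.

```bash
python3 plan.py 0.43 -0.37 0.19 -8; python3 -m pendant '{"rotation":[[0,7,0],[0,14,0],[0,21,0],[0,28,0],[0,35,0]],"delta_pos":[[0.03,-0.005,-0.017],[0.065,-0.01,-0.037],[0.1,-0.02,-0.057],[0.135,-0.025,-0.078],[0.17,-0.03,-0.098]],"hand":[0.04,0.04,0.04,0.04,0.04]}'; python3 plan.py 0.43 -0.37 0.19 -8
```

```text
t 11.30 p [ 0.4442 -0.008   0.1655] jaw yaw 29.93 approach [ 0.0099 -0.0015 -1.    ] q6 0.89 open 0.305 F [1.356  0.5234 4.2429]
rot [-0.55, 37.93, 0.19] rows 5.297418999554893 dpos [0.3068, -0.0241, -0.1927] rows 8.706638048612431
clock: 11.72
position: [0.4404, -0.2057, 0.1881]
tool_rot: [0.476, -0.523, 0.524, -0.476]
contact_force: [0.8, -0.2, -0.1]
opening: 0.467
t 11.72 p [ 0.4404 -0.2057  0.1881] jaw yaw -5.41 approach [ 0.0014 -0.0007 -1.    ] q6 1.10 open 0.467 F [ 0.7779 -0.206  -0.0719]
rot [-0.09, 2.59, 0.03] rows 0.3614336415135633 dpos [0.1645, -0.0018, 0.0052] rows 3.947731257113964
```

```bash
python3 -m pendant '{"rotation":[[0,2.6,0],[0,2.6,0],[0,2.6,0],[0,2.6,0],[0,2.6,0]],"delta_pos":[[0.035,0,0.001],[0.075,0,0.003],[0.115,0,0.004],[0.145,0,0.005],[0.16,0,0.005]],"hand":[0.04,0.04,0.04,0.04,0.04]}';python3 -m pendant '{"rotation":[[0,0,0],[0,0,0],[0,0,0]],"delta_pos":[[0,0,0],[0,0,0],[0,0,0]],"hand":[0.04,0.04,0.04]}'; python3 snap.py w9;python3 plan.py 0.39 -0.36 0.08 -8
```

```text
clock: 12.13
position: [0.4309, -0.3676, 0.1872]
tool_rot: [0.465, -0.532, 0.534, -0.464]
contact_force: [-0.6, -0.2, -0.6]
opening: 0.466
clock: 12.38
position: [0.4312, -0.362, 0.1871]
tool_rot: [-0.465, 0.533, -0.532, 0.466]
contact_force: [0.6, -0.3, 0.2]
opening: 0.466
t 12.43 p [ 0.4314 -0.3618  0.1872] jaw yaw -7.59 approach [-0.0003  0.0012 -1.    ] q6 0.89 open 0.468 F [0.1734 0.3939 0.1774]
rot [0.03, 0.41, -0.07] rows 0.05843927155363586 dpos [0.0038, 0.1072, -0.0412] rows 2.756256571680132
```

View pics/w9.png

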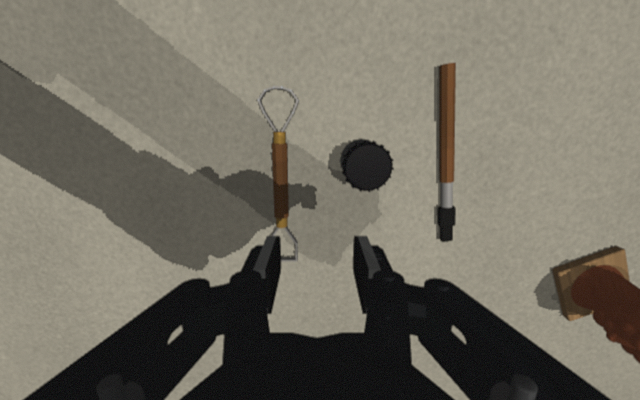

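It shows the big tool's handle at (281,180), the jar lid at (367,165) and the long brush at (447,130).

Run:
```python
from m import *
import json
im=cv2.imread('pics/w9.png');S=json.load(open('w9.json'))
O=([3,120,12],[14,255,220])
a=axis(im,*O,(281,180),55);P=onplane('wrist',np.array(a[:3]),.008,S);d=P[2]-P[1]
print(a,(P[1]+P[2])/2,np.linalg.norm(d),np.degrees(np.arctan2(d[1],d[0])))
# lid: dark circle
c,m=blob(im,[0,0,0],[180,255,45],(367,165),32)
# with wide mask
g=cv2.cvtColor(im,cv2.COLOR_BGR2GRAY)
print(cv2.minEnclosingCircle(c),cv2.fitEllipse(c),cv2.contourArea(c))
ce=cv2.fitEllipse(c)[0];r=cv2.minEnclosingCircle(c)
for z in(.045,.052): 
    q=onplane('wrist',[ce,(ce[0]+r[1],ce[1])],z,S);print(q[0],'diam',2*np.linalg.norm(q[1]-q[0]))
# fixed view lid top
T=cv2.imread('pics/a_top.png');si=cv2.imread('pics/a_side.png')
cv2.imwrite('pics/w9c.png',cv2.resize(im[90:270,240:420],None,fx=3.3,fy=3.3,interpolation=2))
```

```text
(array([280.12 , 177.538]), array([279.1294, 142.8251]), array([281.2735, 217.9637]), 842) [ 0.3909 -0.3584  0.008 ] 0.08665607330495022 -98.13241911753725
((365.375, 164.375), 26.330333709716797) ((365.6661376953125, 164.6515655517578), (47.56904220581055, 51.57997131347656), 126.57108306884766) 1914.5
[ 0.4821 -0.3441  0.045 ] diam 0.0511657150932452
[ 0.4811 -0.3427  0.052 ] diam 0.049846607036708956
```

View pics/w9c.png

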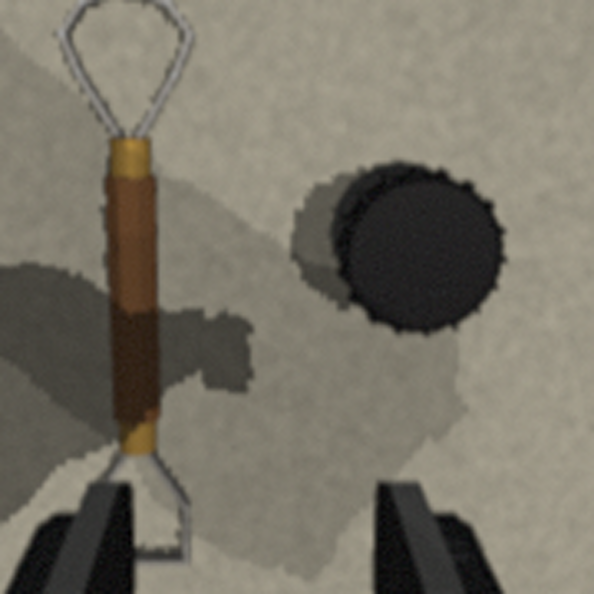

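Handle length reads 86 mm of 84, and the lid about 48–50 mm. I'll go to a hover over the handle centre, which also gives the second view for heights.

```bash
python3 plan.py 0.391 -0.358 0.08 -8.1; python3 -m pendant '{"rotation":[[0,0.5,0],[0,0.5,0],[0,0.5,0],[0,0.5,0],[0,0.5,0]],"delta_pos":[[0,0.03,-0.02],[0,0.06,-0.04],[0,0.09,-0.04],[0,0.107,-0.04],[0,0.107,-0.04]],"hand":[0.04,0.04,0.04,0.04,0.04]}';python3 -m pendant '{"rotation":[[0,0,0],[0,0,0],[0,0,0]],"delta_pos":[[0,0,0],[0,0,0],[0,0,0]],"hand":[0.04,0.04,0.04]}'; python3 snap.py w10;python3 plan.py 0.391 -0.358 0.02 -8.1
python3 - <<'E'
from m import *
import json
im=cv2.imread('pics/w10.png');S=json.load(open('w10.json'));S9=json.load(open('w9.json'))
print('pred',proj('wrist',[[.391,-.358,.008],[.4818,-.344,.052]],S))
O=([3,120,12],[14,255,220])
a=axis(im,*O,proj('wrist',[.391,-.358,.008],S)[0],75);P=onplane('wrist',np.array(a[:3]),.008,S);d=P[2]-P[1]
print(a,(P[1]+P[2])/2,np.linalg.norm(d),np.degrees(np.arctan2(d[1],d[0])))
E
```

```text
t 12.43 p [ 0.4314 -0.3618  0.1872] jaw yaw -7.59 approach [-0.0003  0.0012 -1.    ] q6 0.89 open 0.468 F [0.1734 0.3939 0.1774]
rot [0.03, 0.51, -0.07] rows 0.07223782685629555 dpos [0.0017, 0.1072, -0.0404] rows 2.7488855136220067
clock: 12.85
position: [0.3893, -0.3537, 0.0767]
tool_rot: [-0.463, 0.537, -0.531, 0.464]
contact_force: [-0.9, 0.4, -1.0]
opening: 0.47
clock: 13.1
position: [0.3931, -0.359, 0.0822]
tool_rot: [0.463, -0.533, 0.535, -0.463]
contact_force: [-0.4, -0.8, 0.4]
opening: 0.468
t 13.15 p [ 0.393  -0.3591  0.0821] jaw yaw -8.14 approach [ 0.0024 -0.0026 -1.    ] q6 0.85 open 0.469 F [ 0.883  -0.0962  0.2419]
rot [-0.16, -0.04, 0.13] rows 0.0291017842666923 dpos [-0.001, 0.0621, -0.0023] rows 1.4906646008974573
pred [[312.8381 211.0113]
 [461.0903 193.638 ]]
(array([312.778 , 206.8332]), array([312.5096, 154.9508]), array([313.0687, 263.0203]), 1829) [ 0.3908 -0.3589  0.008 ] 0.08769529261731508 -98.04067952095605
```

View pics/w10.png

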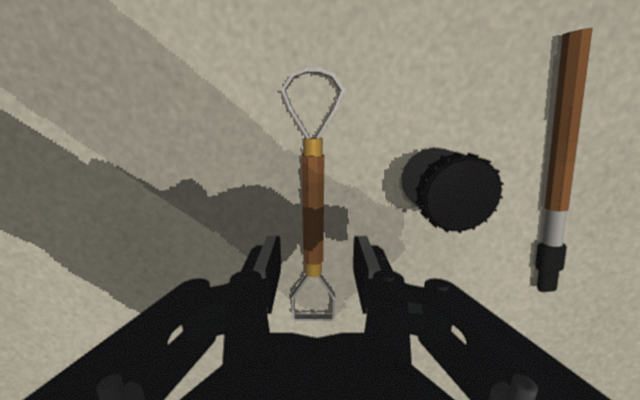

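```bash
python3 - <<'E'
from h import *
import json
S=json.load(open('w10.json'));S9=json.load(open('w9.json'))
print('lid tri',tri([('wrist',(368.2,166.4),S9),('wrist',(459,192),S)]))
print('handle top ferrule joint tri',tri([('wrist',(279.5,143),S9),('wrist',(313,155),S)]))
E
python3 -m pendant '{"rotation":[[0,0,0],[0,0,0],[0,0,0],[0,0,0],[0,0,0]],"delta_pos":[[0,0.02,0],[0,0.04,0],[0,0.052,0],[0,0.058,0],[0,0.0605,0]],"hand":[0.04,0.04,0.04,0.04,0.04]}'; python3 -m pendant '{"rotation":[[0,0,0],[0,0,0],[0,0,0],[0,0,0],[0,0,0]],"delta_pos":[[0,0,0],[0,0,0],[0,0,0],[0,0,0],[0,0,0]],"hand":[0.036,0.02,0.005,0.005,0.005]}' 50; python3 plan.py 0.391 -0.358 0.13 -8.1
```

```text
lid tri (array([ 0.4848, -0.3463,  0.043 ]), np.float64(0.00028150644637311734))
handle top ferrule joint tri (array([ 0.3973, -0.3158,  0.0067]), np.float64(4.130902174247978e-05))
clock: 13.57
position: [0.3917, -0.3582, 0.0196]
tool_rot: [-0.463, 0.534, -0.534, 0.463]
contact_force: [-0.8, 0.8, -0.4]
opening: 0.471
clock: 13.98
position: [0.3923, -0.359, 0.021]
tool_rot: [0.463, -0.534, 0.535, -0.463]
contact_force: [-0.0, 1.0, 6.3]
opening: 0.164
t 13.98 p [ 0.3923 -0.359   0.021 ] jaw yaw -8.18 approach [ 0.0015 -0.0017 -1.    ] q6 0.85 open 0.164 F [-0.0126  0.9838  6.3151]
rot [-0.1, -0.08, 0.08] rows 0.021096693977351276 dpos [-0.0007, -0.109, -0.0013] rows 2.6146971050380516
```

```bash
python3 -m pendant '{"rotation":[[0,0,0],[0,0,0],[0,0,0],[0,0,0],[0,0,0]],"delta_pos":[[0,-0.01,0],[0,-0.03,0],[0,-0.06,0],[0,-0.09,0],[0,-0.12,0]],"hand":[0.005,0.005,0.005,0.005,0.005]}'; python3 plan.py 0.5357 0.001 0.13 30; python3 -m pendant '{"rotation":[[0,-7,0],[0,-14,0],[0,-21,0],[0,-28,0],[0,-34,0]],"delta_pos":[[-0.03,0,0.008],[-0.065,0,0.017],[-0.1,0.0,0.025],[-0.135,0,0.034],[-0.17,0,0.043]],"hand":[0.005,0.005,0.005,0.005,0.005]}'; python3 plan.py 0.5357 0.001 0.13 30
```

```text
clock: 14.4
position: [0.3912, -0.3577, 0.1414]
tool_rot: [-0.463, 0.535, -0.534, 0.463]
contact_force: [0.4, -0.9, -0.5]
opening: 0.167
t 14.40 p [ 0.3912 -0.3577  0.1414] jaw yaw -8.19 approach [-0.0005  0.0008 -1.    ] q6 0.85 open 0.167 F [ 0.3639 -0.8966 -0.5374]
rot [0.02, -38.19, -0.05] rows 5.333136735990423 dpos [-0.3756, 0.0116, 0.092] rows 9.277478615078108
clock: 14.82
position: [0.4586, -0.1946, 0.1405]
tool_rot: [-0.6, 0.374, -0.374, 0.6]
contact_force: [0.7, -0.5, -0.9]
opening: 0.166
t 14.82 p [ 0.4586 -0.1946  0.1405] jaw yaw 26.10 approach [ 0.0005 -0.0001 -1.    ] q6 0.59 open 0.166 F [ 0.7333 -0.4765 -0.9389]
rot [-0.02, -3.9, 0.02] rows 0.5441252063971337 dpos [-0.1417, 0.0105, 0.1553] rows 5.048034832459032
```

```bash
python3 -m pendant '{"rotation":[[0,-2,0],[0,-4,0],[0,-4,0],[0,-4,0],[0,-4,0]],"delta_pos":[[-0.026,0,0.029],[-0.052,0,0.058],[-0.08,0,0.088],[-0.107,0,0.119],[-0.133,0,0.148]],"hand":[0.005,0.005,0.005,0.005,0.005]}'; python3 -m pendant '{"rotation":[[0,0,0],[0,0,0],[0,0,0],[0,0,0],[0,0,0]],"delta_pos":[[0,0.02,0],[0,0.04,0],[0,0.05,0],[0,0.05,0],[0,0.05,0]],"hand":[0.005,0.005,0.005,0.005,0.005]}';python3 snap.py w11; python3 plan.py 0.5357 0.001 0.0285 30
```

```text
clock: 15.23
position: [0.5341, -0.0097, 0.1405]
tool_rot: [-0.612, 0.354, -0.355, 0.612]
contact_force: [0.6, 0.1, -1.2]
opening: 0.165
clock: 15.65
position: [0.5329, -0.0121, 0.0897]
tool_rot: [0.612, -0.355, 0.354, -0.612]
contact_force: [0.5, 0.1, -1.3]
opening: 0.164
t 15.70 p [ 0.5338 -0.0124  0.0905] jaw yaw 29.76 approach [ 0.0002  0.0001 -1.    ] q6 0.91 open 0.164 F [-0.5648 -0.3024 -1.8917]
rot [-0.01, -0.24, 0.0] rows 0.032931017998927906 dpos [-0.0107, 0.062, 0.0083] rows 1.5211409909878812
```

View pics/w11.png

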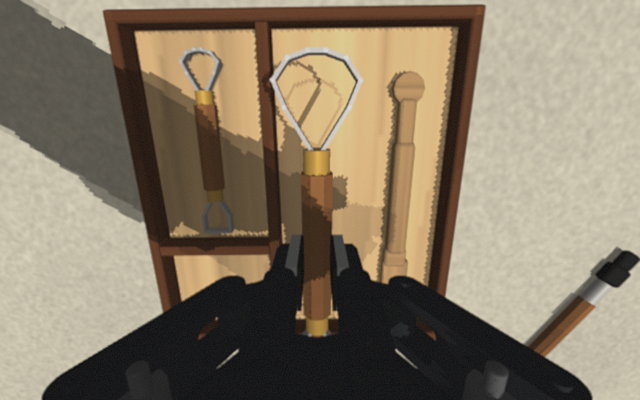

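The big loop tool hangs level and clears the divider and the knife. I'll lower it to tray (0, 22 mm).

```bash
python3 -m pendant '{"rotation":[[0,0,0],[0,0,0],[0,0,0],[0,0,0],[0,0,0]],"delta_pos":[[-0.005,0,0.005],[-0.011,0.01,0.009],[-0.011,0.025,0.009],[-0.011,0.04,0.009],[-0.011,0.045,0.009]],"hand":[0.005,0.005,0.005,0.005,0.005]}'; python3 -m pendant '{"rotation":[[0,0,0],[0,0,0],[0,0,0],[0,0,0],[0,0,0]],"delta_pos":[[0,0.008,0],[0,0.013,0],[0,0.016,0],[0,0.016,0],[0,0.016,0]],"hand":[0.005,0.005,0.005,0.005,0.005]}'; python3 plan.py 0.5357 0.001 0.0275 30
```

```text
clock: 16.12
position: [0.535, 0.0028, 0.0431]
tool_rot: [0.612, -0.355, 0.354, -0.612]
contact_force: [-0.2, -0.0, -0.3]
opening: 0.165
clock: 16.53
position: [0.5363, 0.0021, 0.029]
tool_rot: [-0.612, 0.354, -0.355, 0.612]
contact_force: [0.7, 0.1, -0.5]
opening: 0.16
t 16.53 p [0.5363 0.0021 0.029 ] jaw yaw 29.81 approach [ 0.0004  0.0001 -1.    ] q6 0.94 open 0.160 F [ 0.7068  0.1026 -0.4874]
rot [-0.02, -0.19, 0.01] rows 0.026424758504076565 dpos [0.0007, 0.0015, -0.0011] rows 0.047565177002428176
```

```bash
python3 -m pendant '{"rotation":[[0,0,0],[0,0,0],[0,0,0],[0,0,0],[0,0,0]],"delta_pos":[[0,0.0015,0],[0,0.002,0],[0,0.002,0],[0,0.002,0],[0,0.002,0]],"hand":[0.005,0.005,0.018,0.028,0.028]}'; python3 -m pendant '{"rotation":[[0,0,0],[0,0,0],[0,0,0],[0,0,0],[0,0,0]],"delta_pos":[[0,-0.01,0],[0,-0.03,0],[0,-0.06,0],[0,-0.095,0],[0,-0.13,0]],"hand":[0.028,0.028,0.028,0.028,0.028]}'; python3 snap.py w12; python3 plan.py 0.483 -0.345 0.17 0
```

```text
clock: 16.95
position: [0.5363, 0.0021, 0.0271]
tool_rot: [-0.612, 0.354, -0.355, 0.612]
contact_force: [0.1, -0.2, -0.6]
opening: 0.328
clock: 17.37
position: [0.5353, 0.0022, 0.1586]
tool_rot: [0.612, -0.355, 0.354, -0.612]
contact_force: [0.4, -0.1, -0.6]
opening: 0.326
t 17.42 p [0.5397 0.0018 0.1663] jaw yaw 29.82 approach [ 0.011  -0.0011 -0.9999] q6 0.94 open 0.328 F [1.333  0.5881 4.4063]
rot [-0.6, 29.82, 0.23] rows 4.166125217307594 dpos [0.2727, -0.0039, -0.2216] rows 8.427248853485603
```

View pics/w12.png

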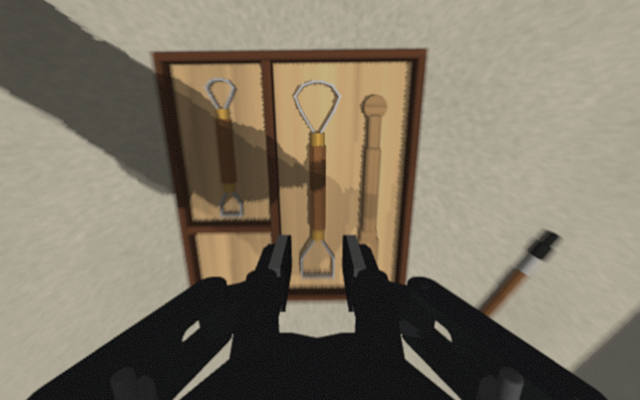

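Both tools lie side by side and flat in the long compartment, with the small one in the middle. Now the jar.

```bash
python3 -m pendant '{"rotation":[[0,7,0],[0,14,0],[0,21,0],[0,28,0],[0,30,0]],"delta_pos":[[0.025,-0.0,-0.02],[0.055,0,-0.045],[0.085,0,-0.069],[0.115,0,-0.093],[0.145,0,-0.117]],"hand":[0.075,0.075,0.075,0.075,0.075]}'; python3 plan.py 0.483 -0.345 0.17 0
```

```text
clock: 17.83
position: [0.5063, -0.1834, 0.1577]
tool_rot: [0.498, -0.501, 0.502, -0.498]
contact_force: [0.1, -0.5, -0.4]
opening: 0.881
t 17.83 p [ 0.5063 -0.1834  0.1577] jaw yaw -0.42 approach [ 0.0012 -0.0005 -1.    ] q6 1.11 open 0.881 F [ 0.1249 -0.5065 -0.3757]
rot [-0.07, -0.42, 0.03] rows 0.05904913477265592 dpos [0.1617, -0.0122, -0.0221] rows 3.92529576273196
```

```bash
python3 -m pendant '{"rotation":[[0,0,0],[0,0,0],[0,0,0],[0,0,0],[0,0,0]],"delta_pos":[[0.035,0,-0.005],[0.075,0,-0.01],[0.115,0,-0.015],[0.145,0,-0.02],[0.158,0,-0.02]],"hand":[0.075,0.075,0.075,0.075,0.075]}';python3 -m pendant '{"rotation":[[0,0,0],[0,0,0],[0,0,0]],"delta_pos":[[0,0,0],[0,0,0],[0,0,0]],"hand":[0.075,0.075,0.075]}'; python3 snap.py w13;python3 plan.py 0.483 -0.345 0.10 0; python3 -c "
from h import *
import json
print(proj('wrist',[[.483,-.345,.052],[.483,-.345,0]],json.load(open('w13.json'))))"
```

```text
clock: 18.25
position: [0.4852, -0.3442, 0.1575]
tool_rot: [0.499, -0.501, 0.503, -0.498]
contact_force: [0.3, -0.6, -0.1]
opening: 0.877
clock: 18.5
position: [0.4863, -0.3383, 0.1569]
tool_rot: [-0.499, 0.501, -0.5, 0.5]
contact_force: [-0.4, 0.0, -0.8]
opening: 0.875
t 18.55 p [ 0.4863 -0.338   0.1568] jaw yaw -0.08 approach [-0.0003  0.001  -1.    ] q6 0.86 open 0.878 F [-0.954  -0.3466 -0.0632]
rot [0.02, -0.08, -0.06] rows 0.013840209227488083 dpos [0.007, 0.0568, -0.0033] rows 1.3757519591621639
[[312.3667 207.3893]
 [313.0456 191.3558]]
```

View pics/w13.png

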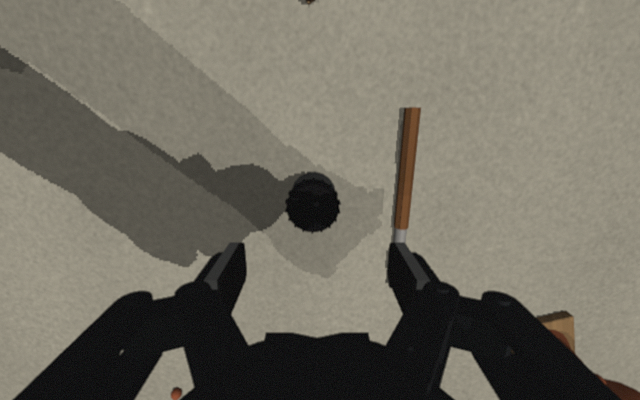

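Run:
```python
from h import *
import json
S={n:json.load(open(n+'.json')) for n in('w9','w10','w13')}
p={'w9':(368.2,166.4),'w10':(459,192),'w13':(313,205)}
for n in p: print(n,onplane('wrist',p[n],.052,S[n]))
print(tri([('wrist',p[n],S[n]) for n in p]))
im=cv2.imread('pics/w13.png');cv2.imwrite('pics/w13c.png',cv2.resize(im[160:245,270:355],None,fx=6,fy=6,interpolation=2))
```

```text
w9 [[ 0.4833 -0.3447  0.052 ]]
w10 [[ 0.4805 -0.3429  0.052 ]]
w13 [[ 0.4836 -0.3428  0.052 ]]
(array([ 0.4839, -0.3456,  0.0451]), np.float64(0.0007630064135945449))
```

View pics/w13c.png

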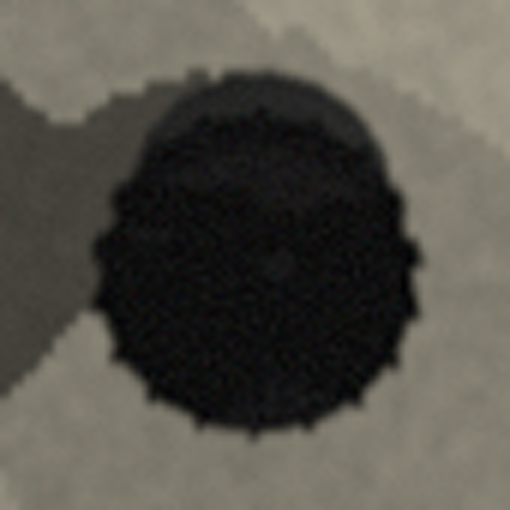

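The lid centre comes out at (0.4835,−0.344), the three views agreeing to 3 mm. Triangulated height is 45 mm against 52 stated, and the 48 mm diameter fits. I'll align above it, then descend.

```bash
python3 plan.py 0.4835 -0.344 0.10 0; python3 -m pendant '{"rotation":[[0,0,0],[0,0,0],[0,0,0],[0,0,0],[0,0,0]],"delta_pos":[[0.003,0.01,-0.002],[0.006,0.03,-0.003],[0.006,0.05,-0.003],[0.006,0.057,-0.003],[0.006,0.057,-0.003]],"hand":[0.075,0.075,0.075,0.075,0.075]}'; python3 -m pendant '{"rotation":[[0,0,0],[0,0,0],[0,0,0]],"delta_pos":[[0,0,0],[0,0,0],[0,0,0]],"hand":[0.075,0.075,0.075]}'; python3 snap.py w14; python3 plan.py 0.4835 -0.344 0.042 0
```

```text
t 18.55 p [ 0.4863 -0.338   0.1568] jaw yaw -0.08 approach [-0.0003  0.001  -1.    ] q6 0.86 open 0.878 F [-0.954  -0.3466 -0.0632]
rot [0.02, -0.08, -0.06] rows 0.013840209227488083 dpos [0.006, 0.0568, -0.0028] rows 1.3724035191723694
clock: 18.97
position: [0.4815, -0.3434, 0.0971]
tool_rot: [-0.5, 0.502, -0.499, 0.499]
contact_force: [-0.8, 0.2, -1.2]
opening: 0.88
clock: 19.22
position: [0.484, -0.3463, 0.1011]
tool_rot: [0.499, -0.5, 0.502, -0.499]
contact_force: [-0.6, 0.3, 0.6]
opening: 0.88
t 19.27 p [ 0.4839 -0.3463  0.101 ] jaw yaw -0.17 approach [ 0.0018 -0.0015 -1.    ] q6 0.85 open 0.882 F [ 0.1594 -0.1746  0.6117]
rot [-0.1, -0.17, 0.09] rows 0.029923400818607154 dpos [-0.0024, 0.059, -0.0005] rows 1.4169958506654916
```

View pics/w14.png

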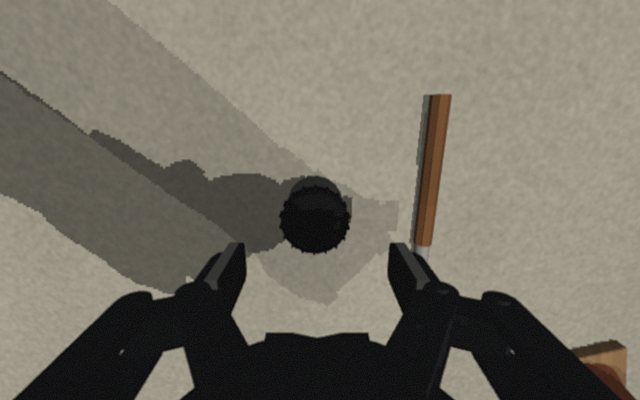

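The lid is centred between the fingers at (315,218) and the brush is outside. I'll descend and grip.

```bash
python3 -c "
from h import *
import json
print(onplane('wrist',(315,218.5),.052,json.load(open('w14.json'))))"; python3 -m pendant '{"rotation":[[0,0,0],[0,0,0],[0,0,0],[0,0,0],[0,0,0]],"delta_pos":[[-0.001,0.015,0],[-0.001,0.033,0],[-0.001,0.048,0],[-0.001,0.056,0],[-0.001,0.058,0]],"hand":[0.075,0.075,0.075,0.075,0.075]}'; python3 plan.py 0.4835 -0.344 0.042 0
```

```text
[[ 0.4834 -0.3419  0.052 ]]
clock: 19.68
position: [0.4824, -0.3442, 0.0407]
tool_rot: [-0.499, 0.502, -0.5, 0.499]
contact_force: [-0.1, 0.2, 0.2]
opening: 0.88
t 19.68 p [ 0.4824 -0.3442  0.0407] jaw yaw -0.18 approach [-0.0014  0.0014 -1.    ] q6 0.85 open 0.880 F [-0.0878  0.1662  0.2318]
rot [0.08, -0.18, -0.08] rows 0.030206294178567135 dpos [-0.0002, -0.0013, 0.0011] rows 0.040199401077683834
```

```bash
python3 -m pendant '{"rotation":[[0,0,0],[0,0,0],[0,0,0],[0,0,0],[0,0,0]],"delta_pos":[[-0.001,0,0],[-0.001,0,0],[-0.001,0,0],[-0.001,0,0],[-0.001,0,0]],"hand":[0.065,0.057,0.05,0.043,0.038]}' 50; python3 -m pendant '{"rotation":[[0,0,0],[0,0,0],[0,0,0]],"delta_pos":[[0,0,0],[0,0,0],[0,0,0]],"hand":[0.038,0.038,0.038]}'; python3 plan.py 0.4835 -0.344 0.042 0;python3 snap.py w15
```

```text
clock: 20.1
position: [0.484, -0.3446, 0.0433]
tool_rot: [0.499, -0.5, 0.502, -0.499]
contact_force: [-1.0, 1.0, 6.2]
opening: 0.527
clock: 20.35
position: [0.484, -0.3446, 0.0433]
tool_rot: [0.499, -0.5, 0.502, -0.499]
contact_force: [-1.5, 1.4, 6.3]
opening: 0.523
t 20.35 p [ 0.484  -0.3446  0.0433] jaw yaw -0.19 approach [ 0.002  -0.0018 -1.    ] q6 0.85 open 0.523 F [-1.4831  1.4159  6.2975]
rot [-0.12, -0.19, 0.1] rows 0.03387061969696291 dpos [-0.0006, 0.0013, -0.0005] rows 0.03635899459269373
```

View pics/w15.png

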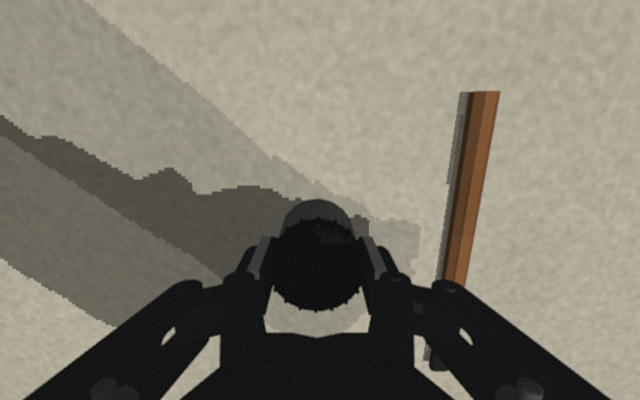

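The jar is gripped and upright. I'll lift and carry it.

```bash
python3 -m pendant '{"rotation":[[0,0,0],[0,0,0],[0,0,0],[0,0,0],[0,0,0]],"delta_pos":[[0,-0.008,0],[0,-0.02,0],[0,-0.035,0],[0,-0.05,0],[0,-0.06,0]],"hand":[0.038,0.038,0.038,0.038,0.038]}'; python3 plan.py 0.499 -0.1114 0.10 0; python3 -m pendant '{"rotation":[[0,0,0],[0,0,0],[0,0,0],[0,0,0],[0,0,0]],"delta_pos":[[-0.015,0,0.001],[-0.035,0,0.002],[-0.06,0,0.003],[-0.085,0,0.004],[-0.11,0,0.005]],"hand":[0.038,0.038,0.038,0.038,0.038]}';python3 plan.py 0.499 -0.1114 0.10 0
```

```text
clock: 20.82
position: [0.4834, -0.344, 0.1034]
tool_rot: [0.499, -0.5, 0.501, -0.499]
contact_force: [0.6, -0.1, -1.7]
opening: 0.524
t 20.82 p [ 0.4834 -0.344   0.1034] jaw yaw -0.18 approach [ 0.001  -0.0006 -1.    ] q6 0.85 open 0.524 F [ 0.6379 -0.0531 -1.7368]
rot [-0.06, -0.18, 0.04] rows 0.02684751518939327 dpos [-0.2327, 0.0033, 0.0148] rows 5.591408200611325
clock: 21.23
position: [0.4877, -0.2315, 0.101]
tool_rot: [-0.499, 0.501, -0.5, 0.499]
contact_force: [0.2, -0.3, -1.2]
opening: 0.53
t 21.23 p [ 0.4877 -0.2315  0.101 ] jaw yaw -0.19 approach [-0.0011  0.0015 -1.    ] q6 1.01 open 0.530 F [ 0.211  -0.3482 -1.1564]
rot [0.06, -0.19, -0.08] rows 0.030297689617241715 dpos [-0.1201, 0.0012, 0.0109] rows 2.8920615961184772
```

```bash
python3 -m pendant '{"rotation":[[0,0,0],[0,0,0],[0,0,0],[0,0,0],[0,0,0]],"delta_pos":[[-0.03,0,0.003],[-0.06,0,0.006],[-0.085,0,0.008],[-0.105,0,0.01],[-0.12,0,0.011]],"hand":[0.038,0.038,0.038,0.038,0.038]}';python3 -m pendant '{"rotation":[[0,0,0],[0,0,0],[0,0,0]],"delta_pos":[[0,0,0],[0,0,0],[0,0,0]],"hand":[0.038,0.038,0.038]}'; python3 plan.py 0.499 -0.1114 0.06 0; python3 snap.py w16
python3 - <<'E'
from h import *
im=get_image('side');cv2.imwrite('pics/s2.png',cv2.resize(im[170:310,240:400],None,fx=5,fy=4.2,interpolation=2)[:600])
E
```

```text
clock: 21.65
position: [0.4987, -0.1106, 0.101]
tool_rot: [-0.5, 0.501, -0.499, 0.5]
contact_force: [-0.9, 0.2, -1.0]
opening: 0.532
clock: 21.9
position: [0.4995, -0.1138, 0.1015]
tool_rot: [-0.499, 0.501, -0.501, 0.499]
contact_force: [0.0, 0.8, -1.4]
opening: 0.525
t 21.90 p [ 0.4995 -0.1138  0.1015] jaw yaw -0.17 approach [-0.0005 -0.0001 -1.    ] q6 1.23 open 0.525 F [ 0.0432  0.8073 -1.3635]
rot [0.03, -0.17, 0.0] rows 0.024744293780183363 dpos [-0.0024, 0.0415, -0.0005] rows 0.9968001648618792
```

View pics/w16.png

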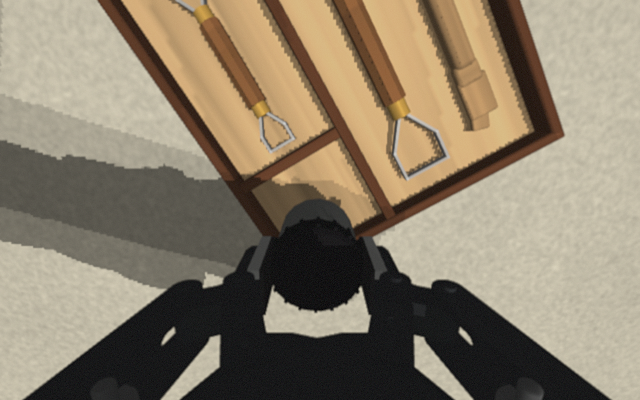

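View pics/s2.png

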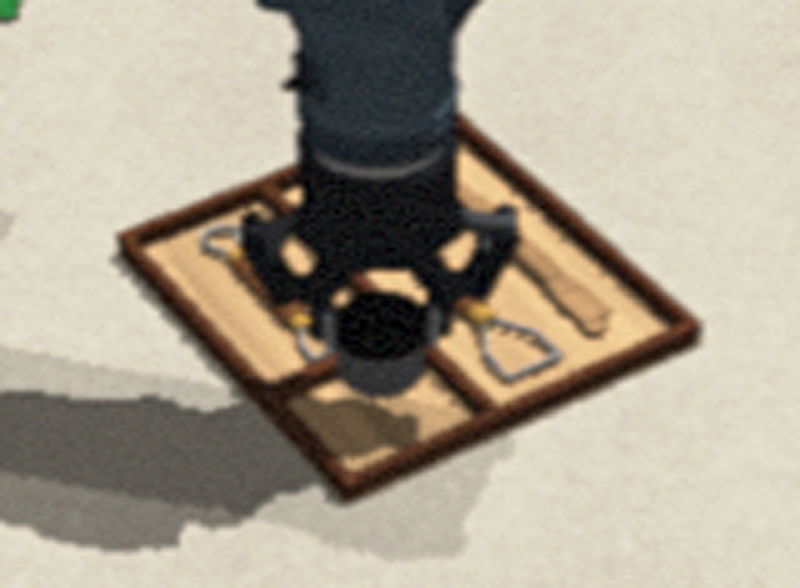

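```bash
python3 - <<'E'
from h import *
import json
S=json.load(open('w16.json'))
P=onplane('wrist',[[331,129],[563,134],[240,181],[388,213]],.024,S)
c=np.array([.5167,-.010]);ex=np.array([.5,-.866]);ey=np.array([.866,.5])
for p in P: print(((p[:2]-c)@ex).round(4),((p[:2]-c)@ey).round(4))
E
python3 -m pendant '{"rotation":[[0,0,0],[0,0,0],[0,0,0],[0,0,0],[0,0,0]],"delta_pos":[[-0.001,0.01,0],[-0.002,0.022,0],[-0.002,0.034,0],[-0.002,0.042,0],[-0.002,0.046,0]],"hand":[0.038,0.038,0.038,0.038,0.038]}';python3 plan.py 0.499 -0.1124 0.05 0
```

```text
0.0333 -0.0266
0.12 0.116
0.0322 -0.1045
0.1112 -0.0194
clock: 22.42
position: [0.4987, -0.1119, 0.054]
tool_rot: [-0.499, 0.502, -0.5, 0.499]
contact_force: [-0.3, -0.2, -1.7]
opening: 0.527
t 22.42 p [ 0.4987 -0.1119  0.054 ] jaw yaw -0.24 approach [-0.0023  0.0009 -1.    ] q6 1.23 open 0.527 F [-0.2588 -0.2268 -1.7422]
rot [0.13, -0.24, -0.05] rows 0.03867031817546263 dpos [0.0005, 0.004, 0.0003] rows 0.09751228073553361
```

```bash
python3 -m pendant '{"rotation":[[0,0,0],[0,0,0],[0,0,0],[0,0,0]],"delta_pos":[[0,0.002,0],[0,0.004,0],[0,0.0045,0],[0,0.0045,0]],"hand":[0.038,0.038,0.038,0.038]}';python3 -m pendant '{"rotation":[[0,0,0],[0,0,0],[0,0,0]],"delta_pos":[[0,0.001,0],[0,0.0015,0],[0,0.0015,0]],"hand":[0.038,0.038,0.038]}';python3 plan.py
```

```text
clock: 22.75
position: [0.5002, -0.112, 0.0516]
tool_rot: [0.499, -0.501, 0.501, -0.499]
contact_force: [-0.4, -0.8, -0.7]
opening: 0.526
clock: 23.0
position: [0.5, -0.1118, 0.05]
tool_rot: [0.499, -0.501, 0.501, -0.499]
contact_force: [-0.2, 1.2, -1.3]
opening: 0.527
t 23.00 p [ 0.5    -0.1118  0.05  ] jaw yaw -0.18 approach [ 0.0004 -0.     -1.    ] q6 1.23 open 0.527 F [-0.1571  1.1543 -1.263 ]
```

```bash
python3 -m pendant '{"rotation":[[0,0,0],[0,0,0],[0,0,0]],"delta_pos":[[0,0.001,0],[0,0.001,0],[0,0.001,0]],"hand":[0.038,0.038,0.038]}';python3 -m pendant '{"rotation":[[0,0,0],[0,0,0],[0,0,0]],"delta_pos":[[0,0.001,0],[0,0.001,0],[0,0.001,0]],"hand":[0.038,0.038,0.038]}';python3 plan.py
```

```text
clock: 23.25
position: [0.5001, -0.1119, 0.0493]
tool_rot: [0.499, -0.501, 0.501, -0.499]
contact_force: [-2.2, 0.5, 4.2]
opening: 0.524
clock: 23.5
position: [0.5001, -0.1119, 0.0493]
tool_rot: [0.499, -0.5, 0.501, -0.499]
contact_force: [-4.5, 1.4, 13.2]
opening: 0.526
t 23.50 p [ 0.5001 -0.1119  0.0493] jaw yaw -0.18 approach [ 0.0011 -0.0003 -1.    ] q6 1.23 open 0.526 F [-4.4598  1.3886 13.1534]
```

Floor contact at TCP z 0.0493 (it was 0.043 on the table, so +6 mm as expected). I'll release gently and rise.

```bash
python3 -m pendant '{"rotation":[[0,0,0],[0,0,0],[0,0,0],[0,0,0],[0,0,0]],"delta_pos":[[0,-0.001,0],[0,-0.001,0],[0,-0.001,0],[0,-0.001,0],[0,-0.001,0]],"hand":[0.038,0.05,0.056,0.062,0.065]}';python3 -m pendant '{"rotation":[[0,0,0],[0,0,0],[0,0,0],[0,0,0],[0,0,0]],"delta_pos":[[0,-0.005,0],[0,-0.02,0],[0,-0.045,0],[0,-0.08,0],[0,-0.12,0]],"hand":[0.065,0.065,0.065,0.065,0.065]}';python3 -m pendant '{"rotation":[[0,0,0],[0,0,0],[0,0,0],[0,0,0],[0,0,0]],"delta_pos":[[-0.035,-0.01,0],[-0.07,-0.03,0],[-0.11,-0.04,0],[-0.15,-0.05,0],[-0.18,-0.05,0]],"hand":[0.065,0.065,0.065,0.065,0.065]}';python3 plan.py
```

```text
clock: 23.92
position: [0.4998, -0.1119, 0.0485]
tool_rot: [-0.499, 0.501, -0.501, 0.499]
contact_force: [0.2, -0.3, 0.4]
opening: 0.761
clock: 24.33
position: [0.4981, -0.1112, 0.1688]
tool_rot: [-0.5, 0.502, -0.499, 0.499]
contact_force: [0.7, -0.2, -0.2]
opening: 0.765
clock: 24.75
position: [0.5014, 0.0707, 0.2216]
tool_rot: [0.498, -0.5, 0.501, -0.501]
contact_force: [1.0, -0.5, 0.3]
opening: 0.762
t 24.75 p [0.5014 0.0707 0.2216] jaw yaw -0.13 approach [ 0.0044  0.001  -1.    ] q6 1.59 open 0.762 F [ 1.0091 -0.5229  0.3178]
```

```bash
python3 -m pendant '{"rotation":[[0,0,0],[0,0,0],[0,0,0],[0,0,0],[0,0,0]],"delta_pos":[[-0.035,-0.01,-0.01],[-0.07,-0.02,-0.02],[-0.11,-0.03,-0.03],[-0.15,-0.03,-0.04],[-0.18,-0.03,-0.05]],"hand":[0.065,0.065,0.065,0.065,0.065]}';python3 - <<'E'
from m import *
t=get_image('top');s=get_image('side');cv2.imwrite('pics/e_top.png',t);cv2.imwrite('pics/e_side.png',s)
cv2.imwrite('pics/e1.png',cv2.resize(t[120:265,285:440],None,fx=4.1,fy=4.1,interpolation=2))
cv2.imwrite('pics/e2.png',cv2.resize(s[185:300,255:390],None,fx=5,fy=5,interpolation=2))
a=cv2.imread('pics/a_top.png')
O=([3,130,30],[15,255,220])
for nm,p,r in(('lb',(480,174),40),('sb',(365,94),30)): print(nm,[axis(i,*O,p,r)[0] for i in(a,t)])
for nm,w in(('lb',(450,160,90,35)),('sb',(320,82,70,26)),('oj',(212,186,32,34))):
    x,y,ww,hh=w;d=np.abs(a[y:y+hh,x:x+ww].astype(int)-t[y:y+hh,x:x+ww]).mean();
    res=cv2.matchTemplate(t[y-12:y+hh+12,x-12:x+ww+12],a[y:y+hh,x:x+ww],cv2.TM_CCOEFF_NORMED);_,v,_,l=cv2.minMaxLoc(res);print(nm,'shift px',l[0]-12,l[1]-12,'score %.3f'%v)
E
```

```text
clock: 25.17
position: [0.4506, 0.2512, 0.25]
tool_rot: [0.499, -0.5, 0.501, -0.5]
contact_force: [1.3, 0.1, 0.5]
opening: 0.76
lb [array([480.0421, 173.4842]), array([480.0598, 173.3967])]
sb [array([364.3388,  93.5124]), array([364.157 ,  93.5785])]
lb shift px 0 0 score 0.995
sb shift px 0 0 score 0.996
oj shift px 12 -6 score 0.457
```

View pics/e1.png

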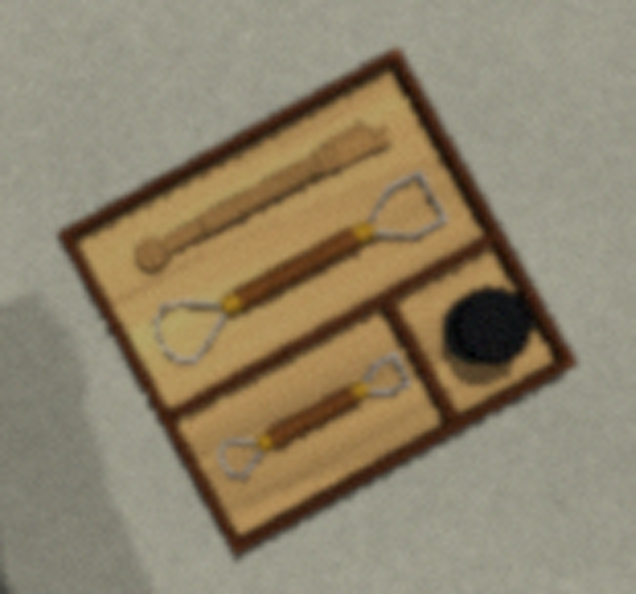

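View pics/e2.png

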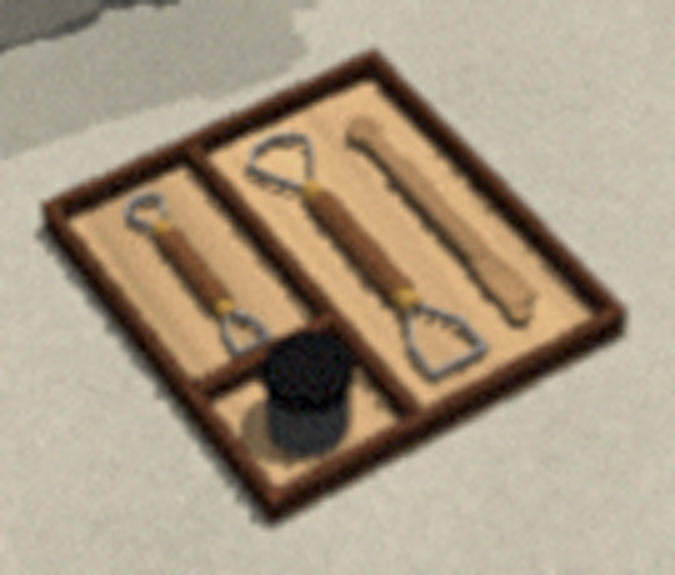

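Everything lies in its place. Last, numeric checks of the positions, and the open jar (hidden by the arm in the top view) from the side view.

Run:
```python
from m import *
t=cv2.imread('pics/e_top.png');s=cv2.imread('pics/e_side.png');a=cv2.imread('pics/a_side.png')
O=([3,140,30],[14,255,220])
c=np.array([.515,-.011]);ex=np.array([.5,-.866]);ey=np.array([.866,.5])
def tf(p): return ((p[:2]-c)@ex*1000).round(1),((p[:2]-c)@ey*1000).round(1)
def f(x,y): return x/4.1+285,y/4.1+120
for nm,A,B,z in(('big',f(240,295),f(356,237),.014),('small',f(272,437),f(357,396),.013),('knife grip',f(203,225),f(320,163),.013)):
    P=onplane('top',[A,B],z);print(nm,'mid',tf(P.mean(0)),'len %.3f'%np.linalg.norm(P[1]-P[0]))
def g(x,y): return x/5+255,y/5+185
for nm,A,B,z in(('big',g(318,190),g(400,292),.014),('small',g(165,235),g(220,302),.013)):
    P=onplane('side',[A,B],z);print('side',nm,tf(P.mean(0)),'len %.3f'%np.linalg.norm(P[1]-P[0]))
print('lid top/side',tf(onplane('top',f(492,326),.058)[0]),tf(onplane('side',g(309,365),.058)[0]))
print('lid tri',tri([('top',f(492,326),None),('side',g(309,365),None)]))
x,y,w,h=294,144,22,24
r=cv2.matchTemplate(s[y-10:y+h+10,x-10:x+w+10],a[y:y+h,x:x+w],cv2.TM_CCOEFF_NORMED);print('open jar side',cv2.minMaxLoc(r))
cv2.imwrite('pics/e3.png',cv2.resize(np.hstack([a[130:185,280:345],s[130:185,280:345]]),None,fx=5,fy=5))
```

```text
big mid (np.float64(0.8), np.float64(22.8)) len 0.083
small mid (np.float64(-36.0), np.float64(-66.1)) len 0.060
knife grip mid (np.float64(2.7), np.float64(74.4)) len 0.085
side big (np.float64(-7.4), np.float64(27.9)) len 0.089
side small (np.float64(-41.4), np.float64(-61.3)) len 0.059
lid top/side (np.float64(80.8), np.float64(-66.6)) (np.float64(82.5), np.float64(-62.4))
lid tri (array([ 0.4999, -0.1141,  0.0584]), np.float64(0.002208662031553621))
open jar side (-0.24661310017108917, 0.9980213642120361, (0, 20), (10, 10))
```

View pics/e3.png

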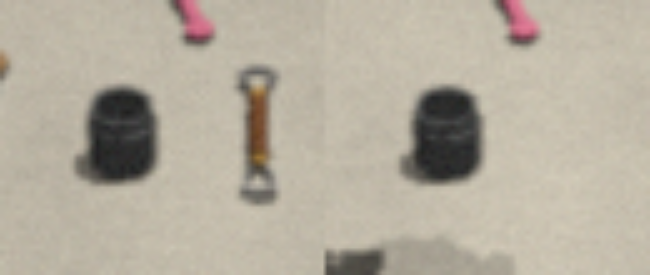

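```bash
python3 -c "
from cell import *
print(read_state()['clock'],hand_in())"
```

```text
the job is handed in; nothing more can be done
25.2667 None
```

The kit is packed and the job was handed in at 25.3 s on the robot's clock. I picked the knife, the small loop tool, the big loop tool and the lidded jar, in that order, and set each one down on the tray floor before letting go.

**Last checks, before handing in** (in the tray's frame, from the top camera):

| Thing | x (mm) | y (mm) |
|---|---|---|
| Big loop tool | 1 | 23 |
| Modelling knife | 3 | 74 |
| Small loop tool | −36 | −66 |
| Lidded jar | 81 | −67 |

- **Placing:** the three tools look flat and clear of walls and dividers, and the jar looks upright. Its lid top triangulated to 58 mm, which is the 52 mm jar on the 6 mm floor. I did not measure the tools' final heights or tilt.
- **Things that stay:** neither brush nor the open jar moved by a pixel. The arm hid the open jar in the top view, so I checked it in the side view.

**Disagreements:**
- The side camera put the tools up to 8 mm along and 5 mm across from the top view, still well inside the limits.
- Early two-view heights were up to 10 mm too high for the tools, and the lid read 43–45 mm instead of 52 mm. For those I relied on sizes that matched the stated heights.

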